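# Click-test push locks and set the bad one aside

### The job

Test the three push locks in the sloping rack one after another from left to right as seen from the robot: press each button fully in, let go, and see whether it stays down. Leave the locks that latch where they are with their buttons down; pick out any lock whose button springs back and set it down upright on the floor of the open steel tray, without dropping it. Leave the other things on the table where they are.

Things in the scene. Friction and masses are not known exactly. Their poses are not given: they have to be found in the camera images.
- lock_1: Push lock in the left (+y) station of the rack; all three look alike. Dark grey metal block 44 (x) x 36 (y) x 40 (z) mm, 0.25 kg, loose, with a round steel button of 22 mm diameter in the middle of its top, in a collar 30 mm wide and 2.5 mm high. Origin: centre of the block's underside; z: up through the button; x: up the rack's slope. Grip it by its y faces.
- button_1 (a point): Centre of the flat face of lock_1's button; moves with the button. Above the lock's origin, along the lock's z: 55 mm when out, about 47 mm when latched, 44.5 mm when fully pressed in.
- plunger_1 (a joint): How far lock_1's button is in along the lock's -z, m: 0 out (as all start), 0.0105 fully in. Light spring: 0.7 N when out, 1.7 N fully in. A sound lock gives a click resistance of about 5 N near 0.002 and then stays at about 0.008 when let go; a bad one has no click and springs back to 0. Which is bad cannot be seen beforehand.
- lock_2: Push lock in the middle station of the rack; all three look alike. Dark grey metal block 44 (x) x 36 (y) x 40 (z) mm, 0.25 kg, loose, with a round steel button of 22 mm diameter in the middle of its top, in a collar 30 mm wide and 2.5 mm high. Origin: centre of the block's underside; z: up through the button; x: up the rack's slope. Grip it by its y faces.
- button_2 (a point): Centre of the flat face of lock_2's button; moves with the button. Above the lock's origin, along the lock's z: 55 mm when out, about 47 mm when latched, 44.5 mm when fully pressed in.
- plunger_2 (a joint): How far lock_2's button is in along the lock's -z, m: 0 out (as all start), 0.0105 fully in. Light spring: 0.7 N when out, 1.7 N fully in. A sound lock gives a click resistance of about 5 N near 0.002 and then stays at about 0.008 when let go; a bad one has no click and springs back to 0. Which is bad cannot be seen beforehand.
- lock_3: Push lock in the right (-y) station of the rack; all three look alike. Dark grey metal block 44 (x) x 36 (y) x 40 (z) mm, 0.25 kg, loose, with a round steel button of 22 mm diameter in the middle of its top, in a collar 30 mm wide and 2.5 mm high. Origin: centre of the block's underside; z: up through the button; x: up the rack's slope. Grip it by its y faces.
- button_3 (a point): Centre of the flat face of lock_3's button; moves with the button. Above the lock's origin, along the lock's z: 55 mm when out, about 47 mm when latched, 44.5 mm when fully pressed in.
- plunger_3 (a joint): How far lock_3's button is in along the lock's -z, m: 0 out (as all start), 0.0105 fully in. Light spring: 0.7 N when out, 1.7 N fully in. A sound lock gives a click resistance of about 5 N near 0.002 and then stays at about 0.008 when let go; a bad one has no click and springs back to 0. Which is bad cannot be seen beforehand.
- rack: Plywood test rack, fixed, 340 mm wide (y). Origin: centre of its base on the table; x: to its back, away from the robot. Its bed rises to +x at 30 degrees; the locks stand square on it, so they lean 30 degrees to the rack's -x, origins at x 0, y +90, 0, -90, z 60 mm. On the bed: a 10 mm high ledge at the locks' downhill faces and 6 mm rails, the nearest faces 39 mm to each side of a lock's middle.
- lamp (a point): Middle of the lamp tube over the rack: 300 mm long along the rack's y, 18 mm thick (end caps 22 mm), at x -16, z 235 mm of the rack; held by two 12 mm bent posts at y +-162 mm that rise at x 78 mm. It bars a vertical tool from the locks: come in along the lock's own axis and leave the same way.
- tray: Open shallow steel tray, fixed, 170 (x) x 150 (y) x 30 (z) mm outside, walls 4 mm, floor 4 mm. Origin: centre of its underside. It stands to the left or the right of the rack; the carton is on the other side.
- carton: Bystander: closed cardboard carton 160 x 140 x 70 mm, fixed, origin under its centre.
- spanner: Bystander: steel spanner 160 mm long lying in front of the rack, loose; origin at its middle on the table.
- radio: Bystander: blue handheld radio lying flat, loose, 110 x 55 x 32 mm plus a 70 mm aerial along its +x; origin under the middle of its case.
- jar: Bystander: glass jar of plastic seals with a tin lid, loose, 80 mm diameter, 114 mm high; origin under its centre.
- rod: Bystander: bamboo pointer rod, loose, 10 mm thick and 300 mm long, lying along its x just in front of the rack; origin at its middle.

How it is judged:
On the way, in this order (a step that is already met when the one before it is completed fails the run):
1. the button of lock_1 is pressed in by at least 9 mm of its 10.5 mm (value of joint plunger_1 above 0.009 m), for 0.02 s.
2. the button of lock_2 is pressed in by at least 9 mm of its 10.5 mm (value of joint plunger_2 above 0.009 m), for 0.02 s.
3. the button of lock_3 is pressed in by at least 9 mm of its 10.5 mm (value of joint plunger_3 above 0.009 m), for 0.02 s.
At the end, for the whole second after the job is handed in: All locks at rest: each within 10 mm of its start with its button more than 6 mm in, or, with its button less than 3 mm in, upright (0.12 rad) on the steel tray's floor, origin within 65 mm (x) and 58 mm (y) of the tray's centre, under 10 mm above its underside (((value of joint plunger_1 above 0.006 m and distance of lock_1 from where it was at the start of the episode below 0.01 m) or (value of joint plunger_1 below 0.003 m and x of lock_1 in the frame of tray between -0.065 and 0.065 m and y of lock_1 in the frame of tray between -0.058 and 0.058 m and z of lock_1 in the frame of tray between 0 and 0.01 m and angle between lock_1's own z axis and vertical below 0.12 rad)) and linear speed of each of lock_1, lock_2, lock_3 below 0.02 m/s and ((value of joint plunger_2 above 0.006 m and distance of lock_2 from where it was at the start of the episode below 0.01 m) or (value of joint plunger_2 below 0.003 m and x of lock_2 in the frame of tray between -0.065 and 0.065 m and y of lock_2 in the frame of tray between -0.058 and 0.058 m and z of lock_2 in the frame of tray between 0 and 0.01 m and angle between lock_2's own z axis and vertical below 0.12 rad)) and ((value of joint plunger_3 above 0.006 m and distance of lock_3 from where it was at the start of the episode below 0.01 m) or (value of joint plunger_3 below 0.003 m and x of lock_3 in the frame of tray between -0.065 and 0.065 m and y of lock_3 in the frame of tray between -0.058 and 0.058 m and z of lock_3 in the frame of tray between 0 and 0.01 m and angle between lock_3's own z axis and vertical below 0.12 rad))); the robot touches nothing.
It fails at once if a lock is dropped or thrown (moves faster than 0.5 m/s while not held) ((linear speed of lock_1 above 0.5 m/s and contact force between the fingers and lock_1 below 0.05 N) or (linear speed of lock_2 above 0.5 m/s and contact force between the fingers and lock_2 below 0.05 N) or (linear speed of lock_3 above 0.5 m/s and contact force between the fingers and lock_3 below 0.05 N)).
It fails at once if the radio, jar, rod or spanner is shifted by more than 15 mm (distance of any of radio, jar, rod, spanner from where it was at the start of the episode above 0.015 m).
It also fails if it takes over 62 s, if anything falls off the work surface, if the arm or the gripper's body presses on something with over 40 N, if the wrist force passes 120 N, or if a joint passes its speed limit or range.

### The arm

A 7-joint arm with a two-finger parallel gripper is mounted at the origin on the work surface. World frame = base frame: x ahead of the robot, y to its left, z up, the work surface at z = 0. Lengths are in m, angles in rad, forces in N, time in s.
With the tool pointing down it reaches from about 0.425 to 0.875 m from the base axis. Payload 4.7 kg.
Tool frame: the origin (TCP) lies on the mounting face of the last link; the fingertips stand 182 mm ahead of it and the grasp point (between the pads) lies 164 mm ahead of it; z points along the fingers, x is the direction in which the jaws open and shut, and the axes are right-handed (so a half turn about z gives the same grasp; the last joint's range is limited). The gripper opens to 87 mm and grips with 3 to 60 N. Pads are 19 mm wide; open, the fingers measure 117 mm over their backs; the gripper's body (75 mm by 190 mm) begins 51 mm behind the grasp point.
Start: joints at [1.136, 0.321, -0.07, 1.45, 0.023, 1.371, -0.057], TCP at [0.282, -0.586, 0.405] pointing down, gripper open.
Joint ranges: [-2.86, 2.86], [-0.3, 2.09], [-1.38, 1.24], [0.06, 2.45], [-1.56, 4.7], [0.09, 2.05], [-2.69, 2.69]. Speed limits (rad/s): [2.57, 2.57, 3.14, 3.14, 3.14, 3.14, 3.14].

### API

Orientations are given as [roll, pitch, yaw] about the fixed x, y, z axes, in that order (R = Rz(yaw) Ry(pitch) Rx(roll)).
In Python, from rig import monitor, vision, manip gives the robot as it stands.
- The arm moves only by the tool apply_moves, never from a script. Its argument "rows" is one flat list of numbers, 7 for each row, row after row: the closure, from -1 (fully open) to 1 (shut), then the shift along the world's x, y, z in cm, then the turn, a rotation vector about the world's x, y, z in degrees. In form: [fingers, tx, ty, tz, ax, ay, az, fingers, tx, ty, tz, ax, ay, az, ...]. A call has 1 to 10 rows; each row shifts and turns the pose as measured when the row begins; what a row does not reach is not made up. A row lasts 1/10 s, in which the tool goes at most 50 mm and 8.59 degrees, less where a joint would pass 70% of its speed; a pose out of reach is approached as far as the arm can. A call with a gripper value outside its range is refused whole. The fingers move at their own pace and stop on an object; "force" is the grip in N (left out, the last holds). Time passes only in rows, so rows that do not move let the fingers close. It gives the time, the measured TCP pose, the force and the opening at its end, in the units of the state.
- monitor.get_state(): the state, without advancing time (a new reading comes with each control period).
- vision.snapshot(name): name is "scene" or "top" or "wrist"; returns a dict with "pixels" (400x640x3 uint8, red, green, blue), "depth" (400x640 float32, m along the optical axis (not along the pixel's ray), 0 where there is no reading), "intrinsics" (3x3 intrinsics, pixels), "camera_from_world" (4x4, takes a point from world to camera coordinates). Camera axes: x right, y down, z forward; pixel columns grow to the right and rows downward; lengths in m; the calibration is good to about 2 mm. The wrist camera is an equidistant fisheye: a pixel r from the principal point sees the ray r / f radians off the axis. A picture is of the moment at which its call begins.
- manip.sign_off(): hands the job in, once; it reports no verdict.
Trained networks look in the newest picture that a camera, given by its name, has taken for a name from the list of things; names that differ only in an ending like _2 or _b are one class to them, and where a whole thing is asked for, a point or a joint stands for the part that bears it (a point fixed in the world has none). Each returns a list of dicts, best first, with "conf" (0 to 1); they miss things now and then, are a little off and sometimes report something else, mostly with a low value. They report only what shows in the picture. A call takes as long as a camera call.
- vision.boxes_of(camera, label): "extent" ([left, top, right, bottom] in pixels, round what is visible of it).
The state is a dict: "time": time; "q": joint angles; "joint_velocities": joint speeds; "joint_efforts": joint torques, N m; "tcp_pos": TCP position; "eef_rot": TCP orientation; "force": force on the tool from outside, world axes, zero at the start; "ft_torque": the same for the moment, N m; "finger_gap": finger opening in m.
Only numpy, scipy, OpenCV 4.12 (cv2) and the standard library are available. Lean on these libraries where they do the work, as an engineer would, in place of code of your own. Each camera call takes 0.05 s, during which the arm holds its last target.

## Working session

There is one attempt and no reset: what is moved stays moved. The work goes in short steps, Python scripts to look and compute and a tool call to move; the robot and the scene stay as the last step left them, time stands still between calls to the robot, and variables do not carry over. Pictures are saved under pics/ and viewed, and the job is handed in when it is done.

Besides the shell and the picture viewer there is one more tool, called after "Emit:" as name(argument=value, ...), one argument or row to a line, values as JSON. apply_moves: Moves the arm, as the interface text tells. Its arguments: {"type":"object","properties":{"rows":{"type":"array","items":{"type":"number"}},"force":{"type":"number"}},"required":["rows"]}

```bash
mkdir -p pics; ls; cat > h.py <<'E'
import numpy as np, cv2
from rig import monitor, vision, manip
def snap(cam,name):
    s=vision.snapshot(cam)
    cv2.imwrite(f'pics/{name}.png',s['pixels'][:,:,::-1])
    np.savez(f'pics/{name}.npz',**s)
    return s
def w(s,u,v,d=None):
    K=s['intrinsics'];d=s['depth'][int(round(v)),int(round(u))] if d is None else d
    p=np.array([(u-K[0,2])/K[0,0]*d,(v-K[1,2])/K[1,1]*d,d,1])
    return (np.linalg.inv(s['camera_from_world'])@p)[:3]
def cloud(s):
    K=s['intrinsics'];d=s['depth'];v,u=np.mgrid[:d.shape[0],:d.shape[1]]
    P=np.stack([(u-K[0,2])/K[0,0]*d,(v-K[1,2])/K[1,1]*d,d,np.ones_like(d)],-1)
    return (P@np.linalg.inv(s['camera_from_world']).T)[...,:3]
E
python3 - <<'E'
from h import *
st=monitor.get_state()
print({k:np.round(v,3) for k,v in st.items()})
for c in ['scene','top']:
    s=snap(c,c+'0'); print(s['intrinsics'],np.linalg.inv(s['camera_from_world']).round(3))
    for l in ['lock_1','button_1','rack','tray','carton','rod','spanner','jar','radio','lamp']:
        for b in vision.boxes_of(c,l)[:4]: print(c,l,round(b['conf'],2),np.round(b['extent']))
print(monitor.get_state()['time'])
E
```

```text
pics
{'time': np.float64(0.0), 'q': array([ 1.136,  0.322, -0.07 ,  1.452,  0.023,  1.371, -0.057]), 'joint_velocities': array([ 0.002,  0.001,  0.001, -0.   , -0.   , -0.002,  0.002]), 'joint_efforts': array([ 1.0000e-03, -4.9129e+01, -4.0300e-01, -3.1252e+01, -6.4000e-02,
        4.4000e-02,  0.0000e+00]), 'tcp_pos': array([ 0.282, -0.585,  0.404]), 'eef_rot': array([ 3.142e+00,  2.000e-03, -1.122e+00]), 'force': array([-0.576, -0.25 , -0.41 ]), 'ft_torque': array([0.03 , 0.009, 0.001]), 'finger_gap': np.float64(0.087)}
[[455.60935098   0.         327.45080657]
 [  0.         455.60935098 205.8379082 ]
 [  0.           0.           1.        ]] [[-0.036  0.759 -0.65   1.315]
 [ 0.999  0.033 -0.017  0.031]
 [ 0.008 -0.651 -0.759  1.065]
 [ 0.     0.     0.     1.   ]]
scene lock_1 0.87 [318. 249. 335. 270.]
scene lock_1 0.74 [286. 238. 304. 265.]
scene lock_1 0.52 [358. 251. 371. 278.]
scene button_1 0.62 [293. 238. 299. 246.]
scene rack 0.69 [249. 202. 402. 322.]
scene tray 0.74 [402. 196. 469. 256.]
scene carton 0.57 [175. 188. 236. 249.]
scene rod 0.83 [271. 223. 360. 233.]
scene
[... 422 characters left out ...]
0.285]
 [-1.     0.     0.026 -0.011]
 [-0.025 -0.191 -0.981  1.296]
 [ 0.     0.     0.     1.   ]]
top lock_1 0.74 [341. 156. 361. 172.]
top lock_1 0.61 [315. 152. 330. 167.]
top lock_1 0.56 [279. 147. 298. 162.]
top button_1 0.49 [315. 158. 323. 171.]
top button_1 0.47 [284. 152. 292. 159.]
top button_1 0.41 [346. 163. 352. 174.]
top rack 0.65 [253.  99. 392. 193.]
top tray 0.34 [254.  99. 391. 190.]
top tray 0.22 [342. 247. 388. 258.]
top carton 0.96 [416. 183. 475. 249.]
top rod 0.82 [282. 213. 383. 224.]
top spanner 0.93 [341. 240. 393. 259.]
top jar 0.81 [198. 133. 235. 170.]
top radio 0.6 [258. 261. 322. 278.]
top lamp 0.6 [256.  96. 389. 194.]
top lamp 0.48 [341. 244. 389. 256.]
1.1
```

View pics/scene0.png

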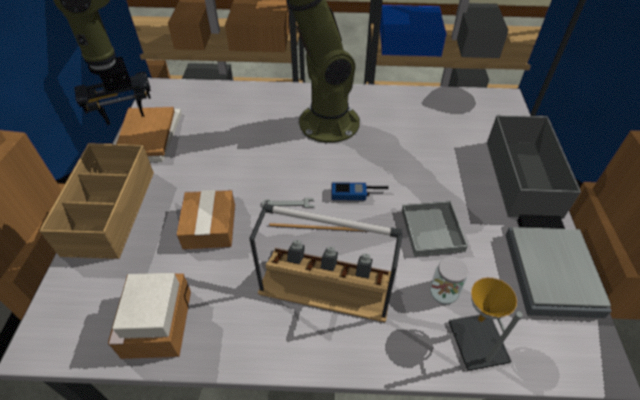

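View pics/top0.png

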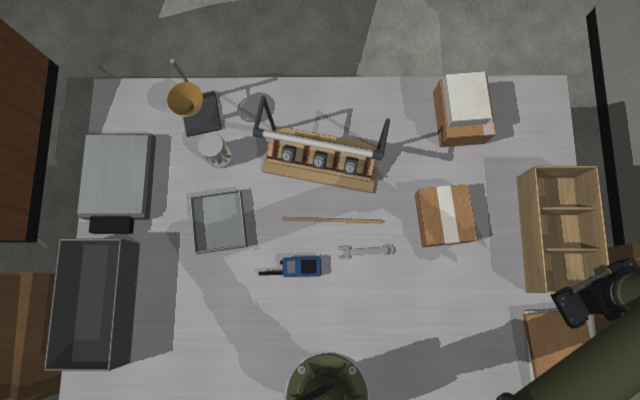

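```bash
python3 - <<'E'
from h import *
for n,(a,b,c,d) in {'top0':(240,90,400,200),'scene0':(240,190,410,330)}.items():
    s=np.load(f'pics/{n}.npz'); C=cloud(s)
    im=cv2.imread(f'pics/{n}.png')[b:d,a:c]
    cv2.imwrite(f'pics/{n}crop.png',cv2.resize(im,None,fx=4,fy=4,interpolation=cv2.INTER_CUBIC))
s=np.load('pics/top0.npz');C=cloud(s)
for u,v in [(288,154),(319,159),(350,165)]:
    print(u,v); print((C[v-8:v+9:2,u-8:u+9:2,2]*1000).round().astype(int))
print('tray',(C[185:260:6,185:262:6,2]*1000).round().astype(int))
E
```

```text
288 154
[[ 65  64 103  95  98  89  85  83  75]
 [ 65 108 106 102 108 104 104 105  77]
 [ 61  98 102 103 102 100 101 106  63]
 [ 58  96 100 112 107 103 102  95  64]
 [ 56  99 112 112 112 103  93  87  60]
 [ 51  94 110 110 109 107  96  83  55]
 [ 59  89 102 105 105  91  91  75  51]
 [ 54  87  85  82  86  86  88  63  49]
 [ 44  43  45  45  88  87  84  56  59]]
319 159
[[  67   66   89   89   85   84   70   72   70]
 [  64   67  102  109  102  103   98   95   78]
 [  60   64  102  104  103  107  103  105   68]
 [  58  101  101  103  102  105  104   99   63]
 [  57   98   96 1296  113  104   98   95   61]
 [  53   93  109  111  112  109   97   97   57]
 [  52   94  105  107  108  112   92   81   60]
 [  57   87   87  107  103   95   91   66   60]
 [  45   85   83   88   86   92   89   56   58]]
350 165
[[ 70  73  93  90  84  81  75  74  74]
 [ 69  64 107 107 105 101 101  93  70]
 [ 62  63 101 101 103 105 104 106  71]
 [ 53  62  98  99 103 104 100 103  58]
 [ 54  96 100 112 111 112 100 100  63]
 [ 53  93 110 107 113 116  97  94  60]
 [ 49  90 108 106 107 106  91  95  52]
 [ 59  88  90 100 107  93  92  49  54]
 [ 45  81  85  82  82  91  87  55  54]]
tray [[ 3  4  1  2  1 -3  5  5  3 -4 -2  3  0]
 [-3  2  2  5  6 -1 26 32 25 31 -3  2 -1]
 [-2 23 12 10  5  3  6  3  7  8  0 -1  0]
 [-3 33  6  4  2  9  2 11  0  8 -2  0  0]
 [ 0 33  4  7  7  5  0  5  7  9  7 -4  2]
 [-3 33  6  5  8  5  5  8  7  5 -1 -1  6]
 [ 0  5  4  7  7  8  1  5  0  5  0 -1  2]
 [ 4  0  5  5  5  8  9  4  4  4  2  1  2]
 [ 1  0  6  6  5  6  6  7  7  3 18  3  0]
 [ 2  4  6  0  4  4  8  2  3  5 26 -4  2]
 [ 5 -2 10  3  6  3  3  7  3 33 33 -3  0]
 [ 3  1 33 31 17  3 -2  2 -2  3  3  0  0]
 [ 2 -2  0  1  0  3  1  5 -2 -1  0  3  2]]
```

View pics/top0crop.png

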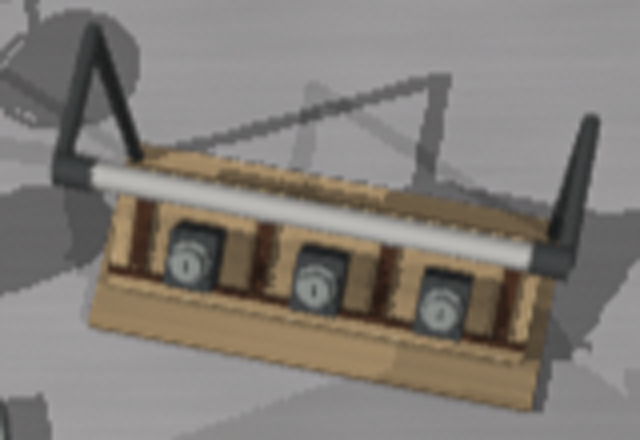

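View pics/scene0crop.png

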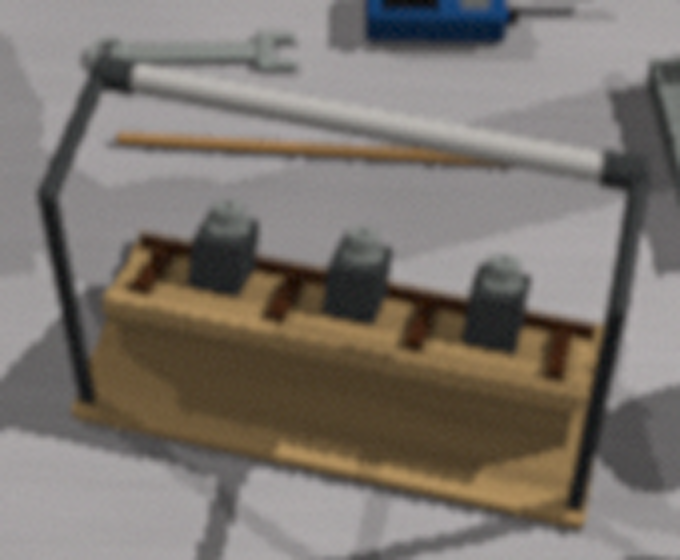

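```bash
cat > fit.py <<'E'
from h import *
from scipy.optimize import least_squares
T=np.load('pics/top0.npz');S=np.load('pics/scene0.npz')
def proj(s,P,off=0):
    p=(s['camera_from_world'][:3,:3]@(P+off).T).T+s['camera_from_world'][:3,3]
    K=s['intrinsics']; return np.stack([p[:,0]/p[:,2]*K[0,0]+K[0,2],p[:,1]/p[:,2]*K[1,1]+K[1,2]],1)
def rack(p,L):
    c,s=np.cos(p[2]),np.sin(p[2]); L=np.array(L)
    return np.stack([p[0]+c*L[:,0]-s*L[:,1],p[1]+s*L[:,0]+c*L[:,1],L[:,2]],1)
B=[[-.0275,y,.1076] for y in(.09,0,-.09)]
E
cat > f1.py <<'E'
from fit import *
mt=np.array([[185,266],[315,290],[440,315]])/4+[240,90]-.375
ms=np.array([[503,264],[363,236],[228,208]])/4+[240,190]-.375
def res(q):
    P=rack(q[:3],B)
    return np.r_[(proj(T,P,q[3:6])-mt).ravel(),(proj(S,P,q[6:9])-ms).ravel(),q[3:]/.002]
r=least_squares(res,[.65,0,-.2]+[0]*6)
print(r.x.round(4),r.fun[:12].round(2)); p=r.x[:3]
print(np.rad2deg(p[2]),rack(p,B).round(4))
for s,n in((T,'top0'),(S,'scene0')):
    im=cv2.imread(f'pics/{n}.png'); a,b,c,d=(240,90,400,200) if n=='top0' else (240,190,410,330)
    im=cv2.resize(im[b:d,a:c],None,fx=4,fy=4,interpolation=cv2.INTER_CUBIC)
    pts=B+[[-.016,y,.235] for y in(-.15,0,.15)]+[[.078,y,.0] for y in (.162,-.162)]
    k=.5;cz=.866
    for y in(.09,0,-.09):
        for dx in(-.022,.022):
            for dy in(-.018,.018): pts.append([dx*cz-.04*k,y+dy,.06+dx*k+.04*cz])
    for u,v in proj(s,rack(p,pts)):
        cv2.circle(im,(int((u-a+.375)*4),int((v-b+.375)*4)),2,(0,0,255),-1)
    cv2.imwrite(f'pics/fit_{n}.png',im)
E
python3 f1.py
```

```text
[ 6.635e-01  1.820e-02 -1.999e-01 -9.000e-04  5.000e-04 -2.000e-04
  9.000e-04 -5.000e-04 -5.000e-04] [ 0.73 -0.19 -0.39 -0.14  0.04 -0.28 -0.16 -0.28  0.28 -0.26  0.25 -0.09]
-11.45587760868697 [[ 0.6544  0.1119  0.1076]
 [ 0.6365  0.0237  0.1076]
 [ 0.6186 -0.0645  0.1076]]
```

View pics/fit_top0.png

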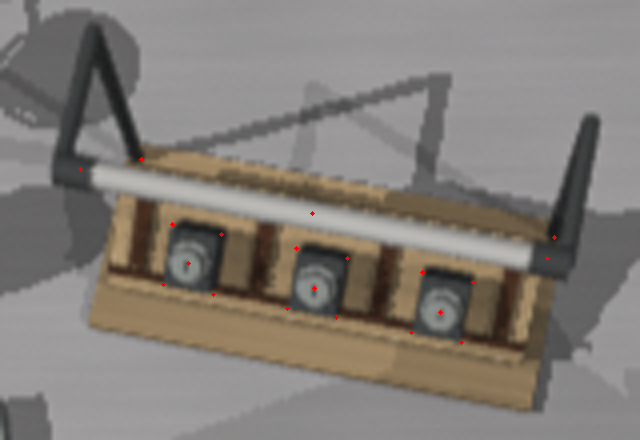

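View pics/fit_scene0.png

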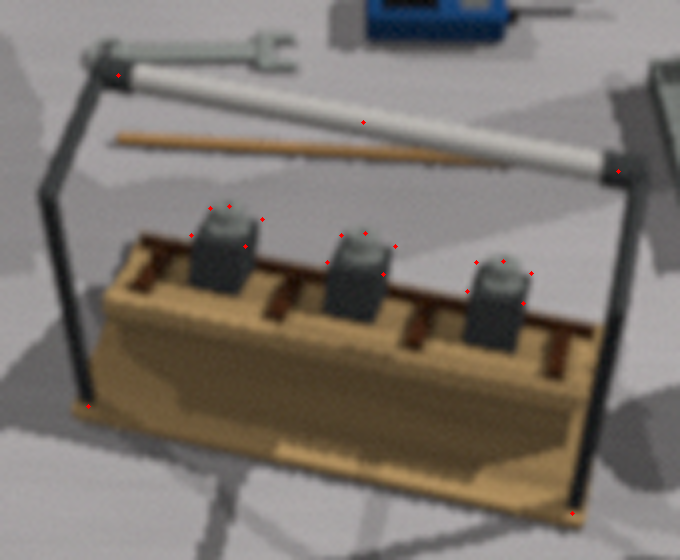

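```bash
cat > go.py <<'E'
from h import *
from scipy.spatial.transform import Rotation as R
import json
YAW=-0.1999; RK=np.array([.6635,.0182,0])
Rr=R.from_euler('z',YAW).as_matrix()
Rlock=Rr@R.from_euler('y',-30,degrees=True).as_matrix()   # lock frame in world
# tool z = -lock z ; tool x = +lock y ; tool y = z x x
tz=-Rlock[:,2]; tx=Rlock[:,1]; Rt=np.stack([tx,np.cross(tz,tx),tz],1)
def lockorg(i): return RK+Rr@np.array([0,[.09,0,-.09][i-1],.06])
def tcp_for(i,h,tip=.182,dx=0,dy=0): # fingertip (or grasp .164) at height h above lock origin
    return lockorg(i)+Rlock@np.array([dx,dy,h+tip])
def delta(pos,Rg=Rt):
    s=monitor.get_state(); Rc=R.from_euler('xyz',s['eef_rot']).as_matrix()
    rv=R.from_matrix(Rg@Rc.T).as_rotvec(degrees=True)
    print('t',round(float(s['time']),2),'pos',np.round(s['tcp_pos'],4),'F',np.round(s['force'],2),'gap',round(float(s['finger_gap']),4),'q',np.round(s['q'],2))
    print('target',np.round(pos,4),'d cm',np.round((pos-s['tcp_pos'])*100,2),'rv',rv.round(2),'ang',np.linalg.norm(rv).round(1))
E
python3 - <<'E'
from go import *
print('lockorg',[lockorg(i).round(4) for i in(1,2,3)])
delta(np.array([.47,.15,.43]))
s=snap('wrist','w0'); Twc=np.linalg.inv(s['camera_from_world']); st=monitor.get_state()
Rc=R.from_euler('xyz',st['eef_rot']).as_matrix()
print('cam in tool',Rc.T@(Twc[:3,3]-st['tcp_pos']),(Rc.T@Twc[:3,:3]).round(2),s['intrinsics'])
T=np.load('pics/top0.npz');C=cloud(T)
m=(C[...,2]>.02)&(C[...,2]<.045); m[:180]=0;m[260:]=0;m[:,:180]=0;m[:,265:]=0
m=cv2.erode(m.astype('u1'),np.ones((1,1)))
P=C[m>0][:,:2]; print(len(P),cv2.minAreaRect((P*1000).astype('f4')))
m=(C[...,2]>.0)&(C[...,2]<.012)
m2=np.zeros(m.shape,bool);m2[195:245,197:245]=1
print(C[m2][:,2].mean())
E
```

```text
lockorg [array([0.6814, 0.1064, 0.06  ]), array([0.6635, 0.0182, 0.06  ]), array([ 0.6456, -0.07  ,  0.06  ])]
t 1.1 pos [ 0.282  -0.5856  0.4048] F [ 0.13 -0.71  0.16] gap 0.0869 q [ 1.14  0.32 -0.07  1.45  0.02  1.37 -0.06]
target [0.47 0.15 0.43] d cm [18.8  73.56  2.52] rv [-38.9   -4.86 138.71] ang 144.1
cam in tool [-0.00042489 -0.06831637  0.02029671] [[ 1.   -0.   -0.  ]
 [ 0.    0.97  0.25]
 [ 0.   -0.25  0.97]] [[309.70691629   0.         320.82900393]
 [  0.         309.70691629 197.1286578 ]
 [  0.           0.           1.        ]]
438 ((483.6916809082031, 320.5036926269531), (171.39718627929688, 151.93309020996094), 8.087568283081055)
0.0108497473232681
```

View pics/w0.png

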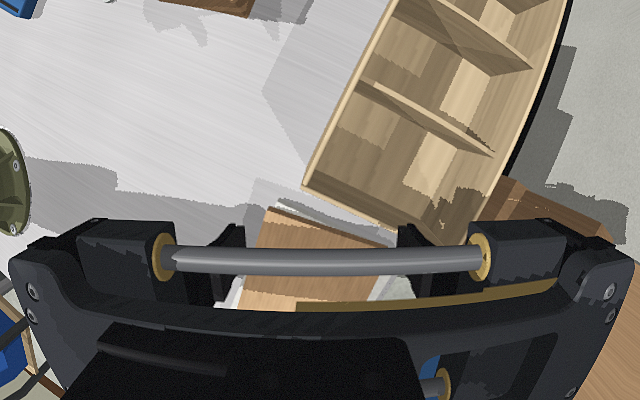

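Emit:
apply_moves(
  rows=[1, 1.1, 4.3, 0.2, -2.3, -0.3, 8.1, 1, 1.1, 4.3, 0.2, -2.3, -0.3, 8.1, 1, 1.1, 4.3, 0.2, -2.3, -0.3, 8.1, 1, 1.1, 4.3, 0.2, -2.3, -0.3, 8.1, 1, 1.1, 4.3, 0.2, -2.3, -0.3, 8.1, 1, 1.1, 4.3, 0.2, -2.3, -0.3, 8.1, 1, 1.1, 4.3, 0.2, -2.3, -0.3, 8.1, 1, 1.1, 4.3, 0.2, -2.3, -0.3, 8.1],
  force=20,
)

```text
time: 1.95
tcp_pos: [0.3677, -0.2349, 0.4177]
eef_rot: [2.889, -0.192, 0.06]
force: [1.0, -0.8, 0.3]
finger_gap: 0.0306
```

```bash
python3 -c "
from go import *
delta(np.array([.47,.15,.43]))"
```

```text
t 1.95 pos [ 0.3677 -0.2349  0.4177] F [ 0.97 -0.85  0.32] gap 0.0306 q [ 0.89 -0.26 -0.36  2.03  0.02  1.06  0.55]
target [0.47 0.15 0.43] d cm [10.23 38.49  1.23] rv [-20.21  -2.01  72.9 ] ang 75.7
```

Emit:
apply_moves(
  rows=[1, 3, 3, 0, 0, 0, 6, 1, 3, 3, 0, 0, 0, 6],
)

```text
time: 2.15
tcp_pos: [0.427, -0.1701, 0.4192]
eef_rot: [2.882, -0.193, 0.28]
force: [1.1, -0.9, -0.3]
finger_gap: 0.0149
```

```bash
python3 -c "
from go import *
delta(np.array([.50,.14,.40]))"
```

```text
t 2.15 pos [ 0.427  -0.1701  0.4192] F [ 1.06 -0.95 -0.27] gap 0.0149 q [ 0.8  -0.22 -0.45  1.99  0.01  1.05  0.59]
target [0.5  0.14 0.4 ] d cm [ 7.3  31.01 -1.92] rv [-19.2   -3.83  60.45] ang 63.5
```

Emit:
apply_moves(
  rows=[1, 1.2, 3.8, -0.2, -2.4, -0.5, 7.5, 1, 1.2, 3.8, -0.2, -2.4, -0.5, 7.5, 1, 1.2, 3.8, -0.2, -2.4, -0.5, 7.5, 1, 0.9, 3.8, -0.2, -2.4, -0.5, 7.5],
)

```text
time: 2.55
tcp_pos: [0.4746, -0.0112, 0.413]
eef_rot: [2.713, -0.134, 0.855]
force: [0.3, -0.2, -1.1]
finger_gap: 0.0004
```

```bash
python3 -c "
from go import *
delta(np.array([.50,.14,.40]))"
```

```text
t 2.55 pos [ 0.4746 -0.0112  0.413 ] F [ 0.34 -0.25 -1.1 ] gap 0.0004 q [ 0.62 -0.23 -0.63  2.01  0.07  0.92  0.76]
target [0.5  0.14 0.4 ] d cm [ 2.54 15.12 -1.3 ] rv [-9.37 -1.49 29.11] ang 30.6
```

Emit:
apply_moves(
  rows=[1, 0.7, 3.8, -0.3, -2.3, -0.4, 7.2, 1, 0.7, 3.8, -0.3, -2.3, -0.4, 7.2, 1, 0.6, 3.8, -0.3, -2.3, -0.4, 7.2, 1, 0.6, 3.8, -0.3, -2.3, -0.4, 7.2],
)

```text
time: 2.95
tcp_pos: [0.5002, 0.1484, 0.4023]
eef_rot: [2.61, 0.003, 1.389]
force: [0.2, -0.8, 0.8]
finger_gap: 0.0006
```

```bash
python3 -c "
from go import *
delta(tcp_for(1,.115))
snap('wrist','w1')
for l in ['button_1','lock_1']:
  for b in vision.boxes_of('wrist',l)[:4]: print(l,round(b['conf'],2),np.round(b['extent']))
"
```

```text
t 2.95 pos [0.5002 0.1484 0.4023] F [ 0.2  -0.8   0.78] gap 0.0006 q [ 0.47 -0.12 -0.85  1.95  0.26  0.83  0.87]
target [0.5358 0.1359 0.3172] d cm [ 3.56 -1.25 -8.51] rv [ 0.26  0.42 -1.01] ang 1.1
button_1 0.92 [306. 161. 327. 183.]
button_1 0.85 [146. 159. 170. 181.]
button_1 0.8 [218. 158. 241. 178.]
button_1 0.49 [446.  98. 533. 196.]
lock_1 0.77 [216. 146. 254. 186.]
lock_1 0.77 [148. 146. 186. 188.]
lock_1 0.66 [298. 147. 333. 190.]
```

View pics/w1.png

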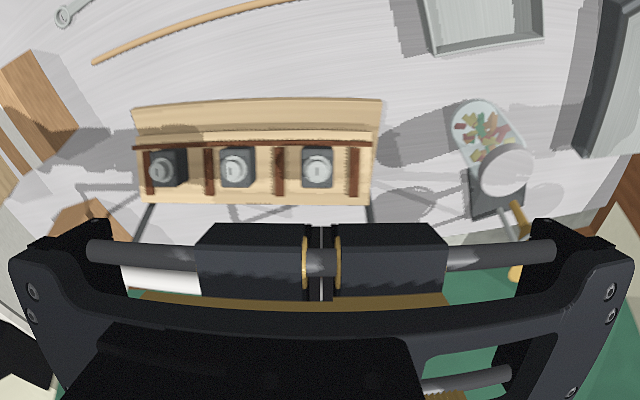

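```bash
cat >> go.py <<'E'
def wproj(s,P):
    M=s['camera_from_world'];p=M[:3,:3]@P+M[:3,3];K=s['intrinsics']
    r=np.hypot(p[0],p[1]);th=np.arctan2(r,p[2])
    return np.array([K[0,2]+K[0,0]*th*p[0]/r,K[1,2]+K[1,1]*th*p[1]/r])
def wray(s,u,v):
    K=s['intrinsics'];a=np.array([(u-K[0,2])/K[0,0],(v-K[1,2])/K[1,1]]);th=np.linalg.norm(a)
    d=np.r_[a/th*np.sin(th),np.cos(th)];M=s['camera_from_world'];Rm=M[:3,:3].T
    return -Rm@M[:3,3],Rm@d
def onplane(s,u,v,P0,n):
    o,d=wray(s,u,v); return o+d*((P0-o)@n)/(d@n)
E
python3 - <<'E'
from go import *
s=np.load('pics/w1.npz')
im=cv2.imread('pics/w1.png')
for i in (1,2,3):
    P=lockorg(i)+Rlock@np.array([0,0,.055]); u=wproj(s,P); print(i,u.round(1))
    cv2.circle(im,tuple(np.round(u).astype(int)),0,(0,0,255),-1)
cv2.imwrite('pics/w1c.png',cv2.resize(im[130:220,120:360],None,fx=3.3,fy=3.3,interpolation=cv2.INTER_CUBIC))
for i,(u,v) in zip((1,2,3),[(316.5,171.8),(234,171),(159.5,171)]):
    P0=lockorg(i)+Rlock@np.array([0,0,.055]); print(i,((onplane(s,u,v,P0,Rlock[:,2])-P0)@Rlock*1000).round(1))
E
```

```text
1 [313.4 172.6]
2 [228.4 172.1]
3 [155.2 172.6]
1 [-0.9  3.2 -0. ]
2 [-1.2  6.2  0. ]
3 [-1.8  6.1  0. ]
```

View pics/w1c.png

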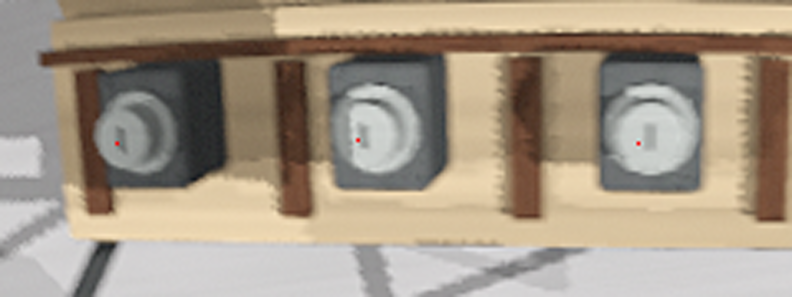

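Emit:
apply_moves(
  rows=[1, 1.2, -0.4, -2.8, 0.1, 0.1, -0.3, 1, 1.2, -0.4, -2.8, 0.1, 0.1, -0.3, 1, 1.2, -0.4, -2.8, 0.1, 0.2, -0.4, 1, 0, 0, 0, 0, 0, 0],
)

```text
time: 3.5
tcp_pos: [0.5373, 0.1329, 0.3173]
eef_rot: [2.616, -0.001, 1.361]
force: [-1.1, -0.2, -0.3]
finger_gap: 0.0005
```

```bash
cat > chk.py <<'E'
from go import *
import sys
def run(name,i0):
    delta(tcp_for(i0,.115))
    s=snap('wrist',name); im=s['pixels'][:,:,::-1].copy()
    for b in vision.boxes_of('wrist','button_1')[:4]:
        e=np.array(b['extent']);c=((e[0]+e[2])/2,(e[1]+e[3])/2)
        for i in(1,2,3):
            P0=lockorg(i)+Rlock@np.array([0,0,.055]); d=((onplane(s,*c,P0,Rlock[:,2])-P0)@Rlock*1000)
            if np.linalg.norm(d)<25: print('btn',i,round(b['conf'],2),e.round(),d.round(1))
    for i in(1,2,3):
        u=wproj(s,lockorg(i)+Rlock@np.array([0,0,.055])); 
        cv2.circle(im,tuple(np.round(u).astype(int)),0,(0,0,255),-1)
    u=wproj(s,lockorg(i0)+Rlock@np.array([0,0,.055])).astype(int)
    x=np.clip(u[0]-80,0,480);y=np.clip(u[1]-60,0,280)
    cv2.imwrite(f'pics/{name}c.png',cv2.resize(im[y:y+120,x:x+160],None,fx=5,fy=5,interpolation=cv2.INTER_CUBIC))
if __name__=='__main__': run(sys.argv[1],int(sys.argv[2]))
E
python3 chk.py w2 1
```

```text
t 3.5 pos [0.5373 0.1329 0.3173] F [-1.15 -0.21 -0.27] gap 0.0005 q [ 0.48  0.09 -0.89  1.99  0.56  0.72  0.61]
target [0.5358 0.1359 0.3172] d cm [-0.15  0.3  -0.01] rv [-0.04  0.13  0.58] ang 0.6
btn 1 0.83 [315. 186. 342. 220.] [-4.1  2.5  0. ]
btn 2 0.72 [199. 189. 226. 220.] [-3.4  2.9 -0. ]
btn 3 0.62 [109. 188. 135. 220.] [-4.1  4.6  0. ]
```

View pics/w2c.png

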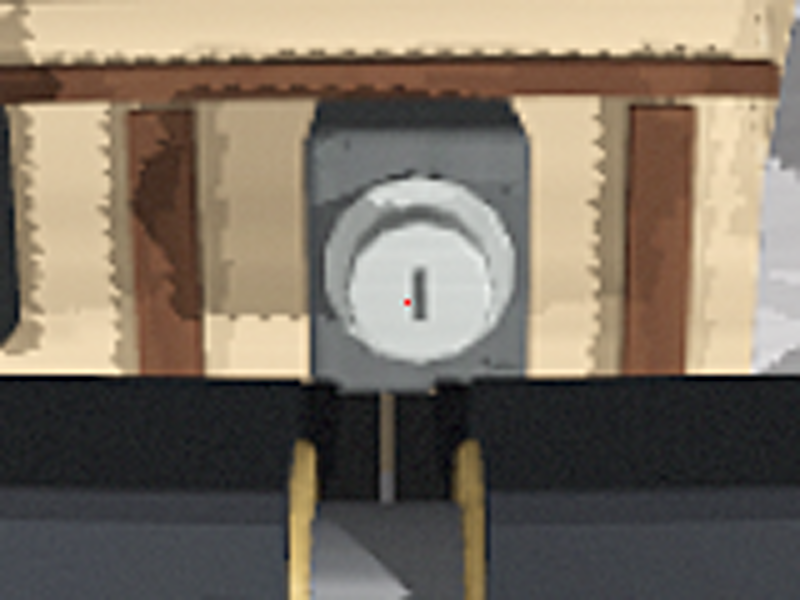

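View pics/w2.png

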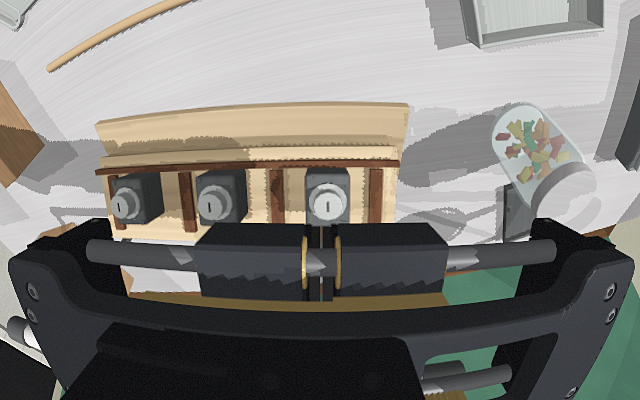

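```bash
sed -i 's/RK=np.array(.*)/RK=np.array([.6628,.0199,0])/' go.py; python3 -c "
from go import *
delta(tcp_for(1,.060))
for h in (.115,.06,.0445,.040): print(h,tcp_for(1,h).round(4))
print(tz)"
```

```text
t 3.6 pos [0.5378 0.1349 0.3213] F [-0.68 -0.14  0.54] gap 0.0003 q [ 0.48  0.08 -0.89  1.99  0.55  0.72  0.62]
target [0.5621 0.1321 0.2696] d cm [ 2.43 -0.28 -5.18] rv [-0.08  0.51  0.43] ang 0.7
0.115 [0.5351 0.1376 0.3172]
0.06 [0.5621 0.1321 0.2696]
0.0445 [0.5697 0.1306 0.2562]
0.04 [0.5719 0.1301 0.2523]
[ 0.49004322 -0.09928566 -0.8660254 ]
```

Emit:
apply_moves(
  rows=[1, 0.7, 0.0, -2.0, 0, 0.2, 0.2, 1, 0.9, -0.1, -1.7, 0, 0.1, 0.1, 1, 0.7, -0.1, -1.2, 0, 0.1, 0.1, 1, 0, 0, 0, 0, 0, 0],
)

```text
time: 4.0
tcp_pos: [0.563, 0.1328, 0.2806]
eef_rot: [2.601, -0.002, 1.367]
force: [-0.5, -0.2, -0.3]
finger_gap: 0.0008
```

```bash
python3 -c "
from go import *
delta(tcp_for(1,.055))
snap('wrist','w3');snap('scene','s3');snap('top','t3')
im=cv2.imread('pics/s3.png')[190:330,240:410];cv2.imwrite('pics/s3c.png',cv2.resize(im,None,fx=4,fy=4))
delta(tcp_for(1,.055))
"
```

```text
t 4.0 pos [0.563  0.1328 0.2806] F [-0.52 -0.18 -0.3 ] gap 0.0008 q [ 0.42  0.21 -0.85  1.98  0.74  0.68  0.47]
target [0.5645 0.1316 0.2652] d cm [ 0.16 -0.12 -1.54] rv [0.06 0.97 0.2 ] ang 1.0
t 4.15 pos [0.5629 0.1339 0.2821] F [0.17 0.29 0.65] gap 0.0008 q [ 0.42  0.2  -0.85  1.98  0.74  0.68  0.47]
target [0.5645 0.1316 0.2652] d cm [ 0.16 -0.23 -1.69] rv [0.04 1.13 0.12] ang 1.1
```

View pics/w3.png

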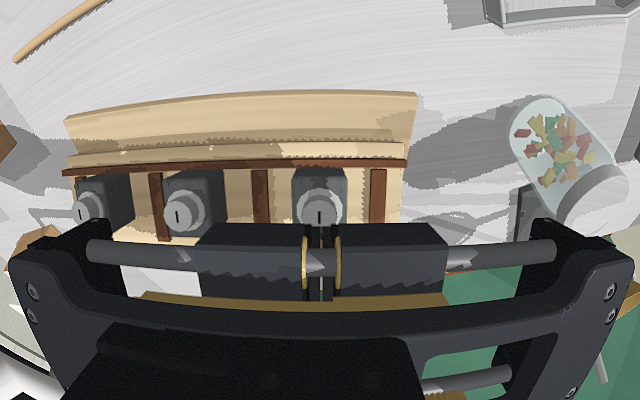

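View pics/s3c.png

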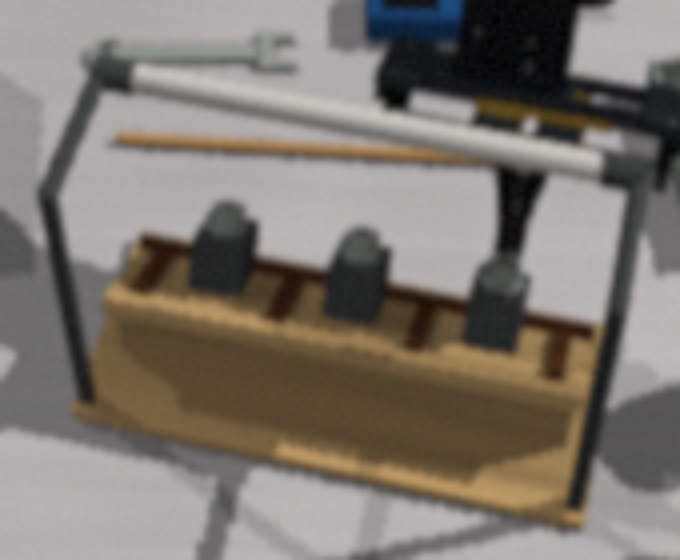

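Emit:
apply_moves(
  rows=[1, 0.3, -0.2, -0.8, 0, 0.5, 0.1, 1, 0.2, -0.1, -0.7, 0, 0.4, 0, 1, 0.3, 0, -0.5, 0, 0, 0],
)

```text
time: 4.45
tcp_pos: [0.5715, 0.1311, 0.2647]
eef_rot: [2.609, 0.0, 1.37]
force: [-1.8, -0.2, 1.1]
finger_gap: 0.0005
```

```bash
python3 -c "
from go import *
delta(tcp_for(1,.0445))
"
```

```text
t 4.45 pos [0.5715 0.1311 0.2647] F [-1.79 -0.25  1.05] gap 0.0005 q [ 0.4   0.25 -0.83  1.98  0.79  0.67  0.44]
target [0.5697 0.1306 0.2562] d cm [-0.18 -0.05 -0.85] rv [0.12 0.52 0.02] ang 0.5
```

```bash
cat >> go.py <<'E'
def tip(i,L=.182):
    s=monitor.get_state(); Rc=R.from_euler('xyz',s['eef_rot']).as_matrix()
    t=Rlock.T@(s['tcp_pos']+Rc[:,2]*L-lockorg(i))
    print('t',round(float(s['time']),2),'tip in lock mm',(t*1000).round(1),'F lock',(Rlock.T@s['force']).round(2),'gap',round(float(s['finger_gap']),4), 'v',np.abs(s['joint_velocities']).max().round(3))
E
python3 -c "
from go import *
tip(1)"
```

```text
t 4.45 tip in lock mm [ 7.4  0.7 51.1] F lock [-0.95 -0.6   1.77] gap 0.0005 v 0.202
```

Emit:
apply_moves(
  rows=[1, 0, 0, -0.7, 0, 0.2, 0],
)

```text
time: 4.55
tcp_pos: [0.5723, 0.1311, 0.2582]
eef_rot: [2.61, 0.001, 1.371]
force: [-13.8, -1.6, 37.8]
finger_gap: 0.0004
```

```bash
python3 -c "
from go import *
tip(1)"
```

```text
t 4.55 tip in lock mm [ 4.7  0.9 45. ] F lock [ 7.52 -4.3  39.36] gap 0.0004 v 0.213
```

Emit:
apply_moves(
  rows=[1, -0.1, 0, 0, 0, 0, 0],
)

```text
time: 4.65
tcp_pos: [0.572, 0.1312, 0.2588]
eef_rot: [2.608, 0.001, 1.371]
force: [-0.9, -0.7, 3.0]
finger_gap: 0.0003
```

```bash
python3 -c "
from go import *
tip(1)"
```

```text
t 4.65 tip in lock mm [ 4.9  0.9 45.8] F lock [ 0.82 -0.83  2.99] gap 0.0003 v 0.027
```

Emit:
apply_moves(
  rows=[1, -0.6, 0.1, 0.8, 0, 0.2, 0, 1, -1.4, 0.2, 2.0, 0, 0.2, 0, 1, -1.4, 0.2, 2.0, 0, 0, 0, 1, -0.6, 0.1, 1.0, 0, 0, 0, 1, 0, 0, 0, 0, 0, 0],
)

```text
time: 5.15
tcp_pos: [0.5307, 0.1377, 0.3155]
eef_rot: [2.62, 0.002, 1.372]
force: [0.4, 0.3, -0.3]
finger_gap: 0.0004
```

```bash
python3 chk.py w4 1; python3 -c "
from go import *
tip(1)"
```

```text
t 5.15 pos [0.5307 0.1377 0.3155] F [ 0.43  0.29 -0.29] gap 0.0004 q [ 0.49  0.08 -0.91  2.    0.55  0.72  0.62]
target [0.5351 0.1376 0.3172] d cm [ 0.45 -0.01  0.17] rv [ 0.1  -0.15 -0.03] ang 0.2
btn 2 0.96 [197. 198. 225. 228.] [-2.8  3.1 -0. ]
btn 3 0.83 [107. 196. 134. 228.] [-2.5  2.8 -0. ]
btn 1 0.59 [311. 198. 339. 226.] [-4.5  2.7 -0. ]
t 5.25 tip in lock mm [ -5.9  -1.8 114.4] F lock [0.21 0.4  0.02] gap 0.0003 v 0.02
```

View pics/w4c.png

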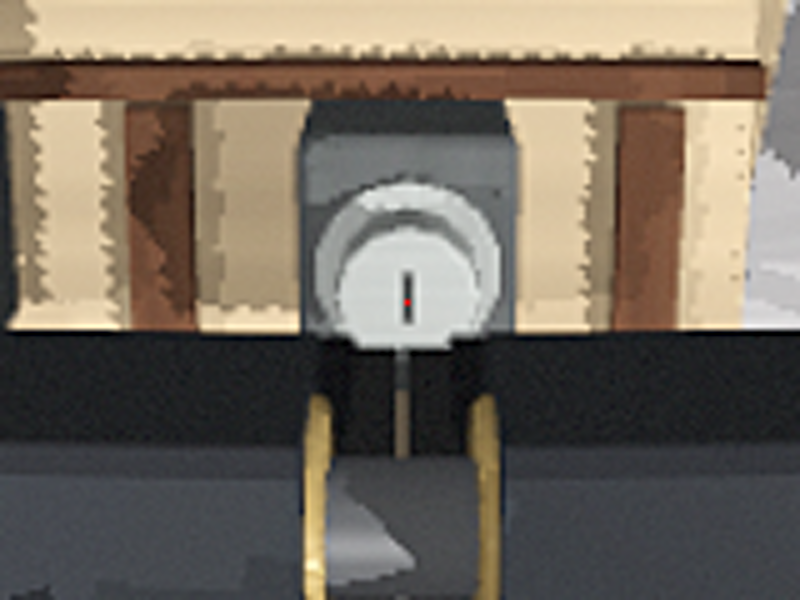

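Emit:
apply_moves(
  rows=[1, 0.9, -0.1, -1.4, 0, 0, 0, 1, 0.9, -0.1, -1.5, 0, 0, 0, 1, 0.9, -0.2, -1.4, 0, 0, 0, 1, 0.1, 0, -0.2, 0, 0, 0],
)

```text
time: 5.65
tcp_pos: [0.5602, 0.1316, 0.2638]
eef_rot: [2.626, 0.003, 1.369]
force: [-0.9, -0.7, -0.5]
finger_gap: 0.0004
```

```bash
python3 -c "
from go import *
tip(1); delta(tcp_for(1,.0445))"
```

```text
t 5.65 tip in lock mm [-5.9 -1.5 55.9] F lock [-0.92 -0.87 -0.05] gap 0.0004 v 0.072
t 5.65 pos [0.5602 0.1316 0.2638] F [-0.93 -0.7  -0.5 ] gap 0.0004 q [ 0.42  0.24 -0.85  1.99  0.76  0.68  0.46]
target [0.5697 0.1306 0.2562] d cm [ 0.94 -0.1  -0.77] rv [ 0.1  -0.51  0.09] ang 0.5
```

Now slide to the centre and press in small steps, reading the force.

Emit:
apply_moves(
  rows=[1, 0.6, 0.1, -0.1, 0, -0.3, 0],
)

```text
time: 5.75
tcp_pos: [0.5659, 0.1327, 0.2614]
eef_rot: [2.624, 0.003, 1.369]
force: [-1.1, 0.1, 1.2]
finger_gap: 0.0006
```

Emit:
apply_moves(
  rows=[1, 0.2, 0, -0.3, 0, 0, 0],
)

```text
time: 5.85
tcp_pos: [0.5685, 0.1328, 0.2584]
eef_rot: [2.624, 0.002, 1.369]
force: [-0.0, -0.2, 2.2]
finger_gap: 0.0003
```

```bash
python3 -c "
from go import *
tip(1); delta(tcp_for(1,.0445))"
```

```text
t 5.85 tip in lock mm [-1.3  1.4 47.2] F lock [ 1.09 -0.22  1.86] gap 0.0003 v 0.119
t 5.85 pos [0.5685 0.1328 0.2584] F [-0.03 -0.22  2.15] gap 0.0003 q [ 0.4   0.26 -0.84  1.98  0.8   0.68  0.44]
target [0.5697 0.1306 0.2562] d cm [ 0.12 -0.22 -0.22] rv [ 0.07 -0.34  0.08] ang 0.4
```

Emit:
apply_moves(
  rows=[1, 0.1, 0, -0.4, 0, 0, 0],
)

```text
time: 5.95
tcp_pos: [0.5697, 0.1333, 0.256]
eef_rot: [2.622, 0.004, 1.369]
force: [-36.9, -2.9, 44.8]
finger_gap: 0.0006
```

```bash
python3 -c "
from go import *
tip(1); delta(tcp_for(1,.0445))"
```

```text
t 5.95 tip in lock mm [-1.2  1.8 44.7] F lock [ -8.47 -10.17  56.6 ] gap 0.0006 v 0.122
t 5.95 pos [0.5697 0.1333 0.256 ] F [-36.94  -2.89  44.79] gap 0.0006 q [ 0.4   0.27 -0.84  1.98  0.81  0.68  0.42]
target [0.5697 0.1306 0.2562] d cm [-0.   -0.27  0.01] rv [ 0.21 -0.27  0.13] ang 0.4
```

Emit:
apply_moves(
  rows=[1, -0.3, 0, 0.6, 0, 0, 0, 1, -0.9, 0.1, 1.6, 0, 0, 0, 1, -1.0, 0.1, 1.8, 0, 0, 0, 1, -0.7, -0.2, 1.2, 0, 0, 0, 1, -0.6, -2.9, 0, 0, 0, 0, 1, -0.6, -3.0, 0, 0, 0, 0, 1, -0.6, -3.0, 0, 0, 0, 0, 1, 0, 0, 0, 0, 0, 0],
)

```text
time: 6.75
tcp_pos: [0.5206, 0.0469, 0.3148]
eef_rot: [2.611, 0.004, 1.377]
force: [-0.6, -0.8, 0.7]
finger_gap: 0.0006
```

```bash
python3 chk.py w5 2; python3 -c "
from go import *
tip(2)"
```

```text
t 6.75 pos [0.5206 0.0469 0.3148] F [-0.63 -0.78  0.74] gap 0.0006 q [ 0.67 -0.03 -0.86  2.08  0.31  0.61  0.97]
target [0.5173 0.0494 0.3172] d cm [-0.33  0.25  0.24] rv [ 0.33  0.32 -0.36] ang 0.6
btn 1 0.95 [424. 189. 453. 221.] [-2.6 -0.9  0. ]
btn 2 0.84 [304. 188. 338. 220.] [-3.3 -1.3 -0. ]
btn 3 0.62 [192. 187. 223. 218.] [-3.2  2.2  0. ]
t 6.85 tip in lock mm [  3.7   3.  111.5] F lock [-0.18  0.23  0.23] gap 0.0005 v 0.026
```

View pics/w5c.png

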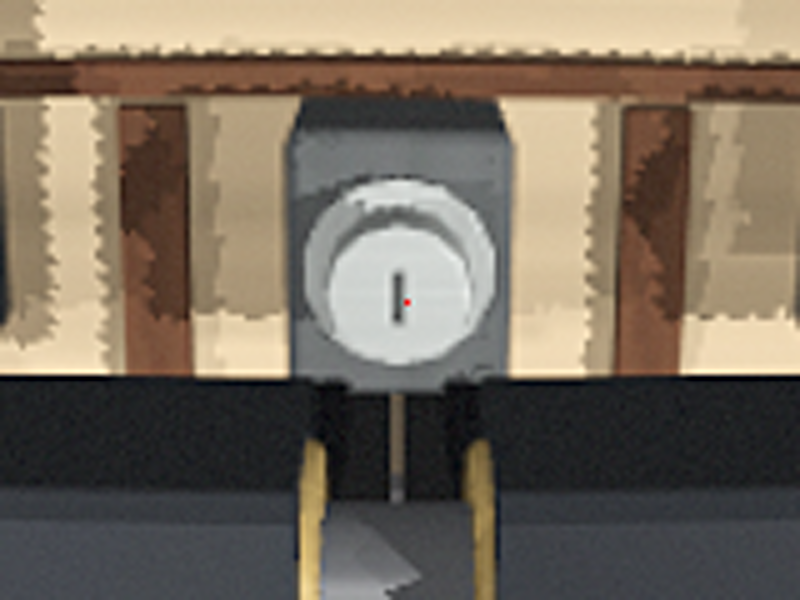

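View pics/w5.png

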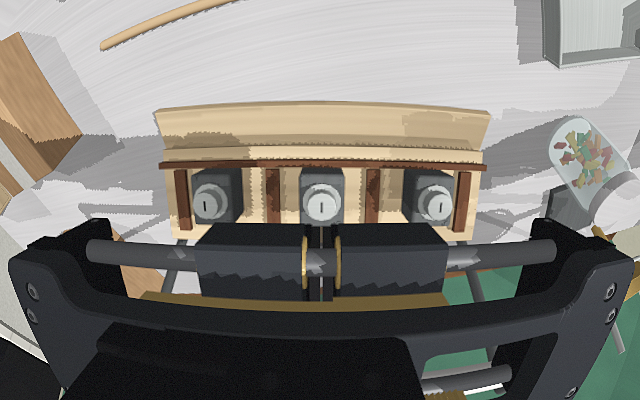

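Emit:
apply_moves(
  rows=[1, 0.7, -0.1, -1.5, 0.1, 0.1, -0.1, 1, 0.7, -0.1, -1.6, 0.1, 0.1, -0.1, 1, 0.8, -0.2, -1.5, 0.1, 0.1, -0.1, 1, 0.2, -0.1, -0.3, 0, 0, 0],
)

```text
time: 7.25
tcp_pos: [0.5475, 0.0524, 0.2677]
eef_rot: [2.609, -0.005, 1.386]
force: [0.4, 0.2, -0.0]
finger_gap: 0.0004
```

```bash
python3 -c "
from go import *
tip(2); delta(tcp_for(2,.0445))"
```

```text
t 7.25 tip in lock mm [ 2.  11.2 57.6] F lock [ 0.25  0.22 -0.2 ] gap 0.0004 v 0.145
t 7.25 pos [0.5475 0.0524 0.2677] F [ 0.36  0.16 -0.04] gap 0.0004 q [ 0.61  0.14 -0.86  2.07  0.59  0.55  0.73]
target [0.5518 0.0424 0.2562] d cm [ 0.43 -1.   -1.15] rv [-0.17  0.55 -0.88] ang 1.1
```

Emit:
apply_moves(
  rows=[1, 0, -0.9, 0.1, 0, 0.4, -0.6, 1, 0, -0.2, 0, 0, 0, -0.2],
)

```text
time: 7.45
tcp_pos: [0.5478, 0.0435, 0.2689]
eef_rot: [2.617, -0.005, 1.376]
force: [-0.7, -0.5, 0.1]
finger_gap: 0.0005
```

```bash
python3 -c "
from go import *
tip(2); delta(tcp_for(2,.0445))"; python3 chk.py w6 2
```

```text
t 7.45 tip in lock mm [ 2.9  1.5 57.6] F lock [-0.44 -0.64  0.38] gap 0.0005 v 0.017
t 7.45 pos [0.5478 0.0435 0.2689] F [-0.69 -0.51  0.11] gap 0.0005 q [ 0.63  0.14 -0.86  2.07  0.57  0.56  0.76]
target [0.5518 0.0424 0.2562] d cm [ 0.4  -0.11 -1.27] rv [-0.28  0.09 -0.3 ] ang 0.4
t 7.45 pos [0.5478 0.0435 0.2689] F [-0.69 -0.51  0.11] gap 0.0005 q [ 0.63  0.14 -0.86  2.07  0.57  0.56  0.76]
target [0.5173 0.0494 0.3172] d cm [-3.05  0.59  4.83] rv [-0.28  0.09 -0.3 ] ang 0.4
btn 3 0.94 [157. 207. 191. 247.] [-4.1  2.6  0. ]
btn 1 0.91 [443. 209. 480. 246.] [-3.5 -2.2 -0. ]
btn 2 0.75 [297. 210. 332. 228.] [-10.3  -1.4   0. ]
```

View pics/w6c.png

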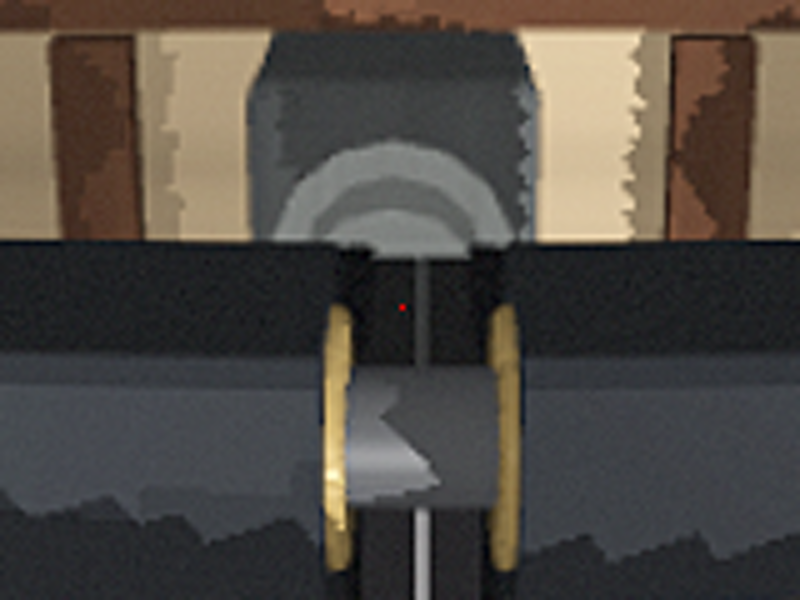

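Emit:
apply_moves(
  rows=[1, 0.1, -0.4, -0.4, -0.2, 0, -0.2],
)

```text
time: 7.65
tcp_pos: [0.549, 0.0404, 0.2664]
eef_rot: [2.613, -0.002, 1.374]
force: [-2.1, 3.0, 4.4]
finger_gap: 0.0003
```

Emit:
apply_moves(
  rows=[1, 0.2, -0.1, -0.4, -0.1, 0, 0],
)

```text
time: 7.75
tcp_pos: [0.5511, 0.0393, 0.2628]
eef_rot: [2.611, 0.0, 1.373]
force: [-2.0, 0.4, 1.1]
finger_gap: 0.0003
```

```bash
python3 -c "
from go import *
tip(2); delta(tcp_for(2,.0445))"
```

```text
t 7.75 tip in lock mm [ 4.5 -3.  50.3] F lock [-1.21 -0.02  1.95] gap 0.0003 v 0.226
t 7.75 pos [0.5511 0.0393 0.2628] F [-1.99  0.39  1.08] gap 0.0003 q [ 0.62  0.15 -0.84  2.07  0.61  0.55  0.73]
target [0.5518 0.0424 0.2562] d cm [ 0.07  0.31 -0.66] rv [ 0.1   0.38 -0.13] ang 0.4
```

Emit:
apply_moves(
  rows=[1, 0.1, 0.1, -0.3, 0, 0.1, 0],
)

```text
time: 7.85
tcp_pos: [0.5522, 0.0399, 0.2598]
eef_rot: [2.612, 0.001, 1.373]
force: [0.4, -0.6, 2.1]
finger_gap: 0.0006
```

Emit:
apply_moves(
  rows=[1, 0, 0.1, -0.3, 0, 0, 0],
)

```text
time: 7.95
tcp_pos: [0.5528, 0.0405, 0.2575]
eef_rot: [2.61, 0.002, 1.372]
force: [-18.8, -1.0, 26.7]
finger_gap: 0.0003
```

```bash
python3 -c "
from go import *
tip(2); delta(tcp_for(2,.0445))"
```

```text
t 7.95 tip in lock mm [ 3.3 -2.  45. ] F lock [-2.4  -4.72 32.22] gap 0.0003 v 0.154
t 7.95 pos [0.5528 0.0405 0.2575] F [-18.76  -1.01  26.71] gap 0.0003 q [ 0.6   0.17 -0.83  2.07  0.64  0.55  0.7 ]
target [0.5518 0.0424 0.2562] d cm [-0.1   0.19 -0.14] rv [ 0.23  0.4  -0.06] ang 0.5
```

Emit:
apply_moves(
  rows=[1, 0, 0, -0.1, 0, 0, 0, 1, -0.3, 0.1, 0.6, 0, 0, 0, 1, -0.9, 0.2, 1.6, 0, 0, 0, 1, -1.0, 0.2, 1.8, 0, 0, 0, 1, -0.7, 0.1, 1.2, 0, 0, 0, 1, 0, 0, 0, 0, 0, 0],
)

```text
time: 8.55
tcp_pos: [0.5225, 0.0477, 0.31]
eef_rot: [2.612, 0.005, 1.372]
force: [-0.4, -0.3, 0.4]
finger_gap: 0.0004
```

```bash
python3 chk.py w7 2; python3 -c "
from go import *
tip(2)"
```

```text
t 8.55 pos [0.5225 0.0477 0.31  ] F [-0.44 -0.28  0.42] gap 0.0004 q [ 0.7  -0.01 -0.89  2.08  0.35  0.61  0.93]
target [0.5173 0.0494 0.3172] d cm [-0.53  0.17  0.72] rv [ 0.34  0.26 -0.08] ang 0.4
btn 1 0.94 [426. 192. 454. 225.] [-2.3 -1.5 -0. ]
btn 3 0.67 [188. 189. 219. 222.] [-4.2  0.8  0. ]
btn 2 0.61 [306. 192. 335. 220.] [-4.  -1.1  0. ]
btn 2 0.37 [300. 172. 345. 224.] [-10.2   0.    0. ]
t 8.65 tip in lock mm [  1.   -1.8 104.7] F lock [-0.33 -0.43 -0.73] gap 0.0006 v 0.025
```

View pics/w7c.png

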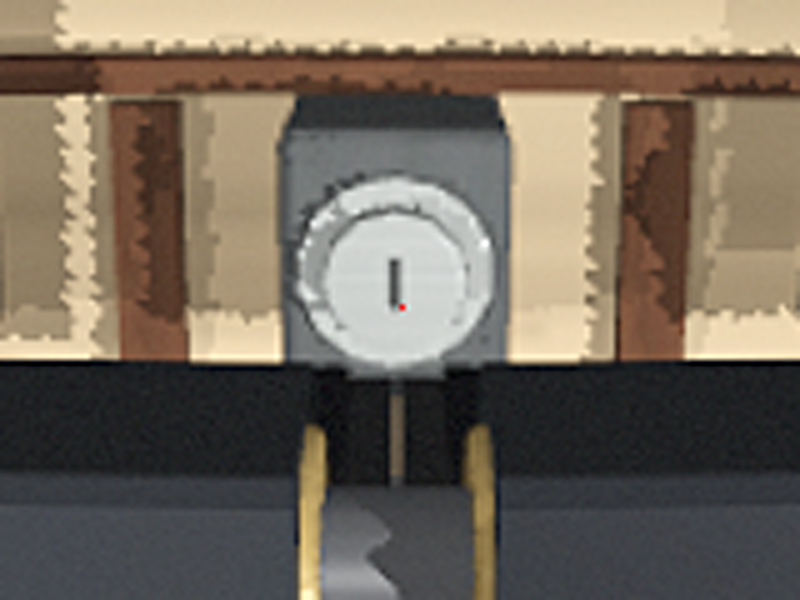

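Emit:
apply_moves(
  rows=[1, -0.6, -3.0, 0.1, 0, 0, 0, 1, -0.6, -3.0, 0.1, 0, 0, 0, 1, -0.7, -2.9, 0.1, 0, 0, 0, 1, 0, 0, 0, 0, 0, 0],
)

```text
time: 9.05
tcp_pos: [0.5025, -0.0441, 0.3075]
eef_rot: [2.621, 0.003, 1.375]
force: [-0.6, -0.5, -0.4]
finger_gap: 0.0003
```

```bash
python3 chk.py w8 3; python3 -c "
from go import *
tip(3)"
```

```text
t 9.05 pos [ 0.5025 -0.0441  0.3075] F [-0.58 -0.5  -0.41] gap 0.0003 q [ 0.78 -0.08 -0.74  2.13  0.07  0.55  1.35]
target [ 0.4994 -0.0388  0.3172] d cm [-0.31  0.53  0.97] rv [ 0.11 -0.18 -0.26] ang 0.3
btn 1 0.84 [518. 202. 543. 225.] [-1.9 -5.3 -0. ]
btn 3 0.82 [309. 197. 342. 228.] [-4.4 -0.5  0. ]
btn 2 0.67 [424. 199. 450. 225.] [-4.2 -7.1 -0. ]
t 9.15 tip in lock mm [-1.400e+00 -1.000e-01  1.048e+02] F lock [ 0.03  1.19 -0.39] gap 0.0003 v 0.041
```

View pics/w8c.png

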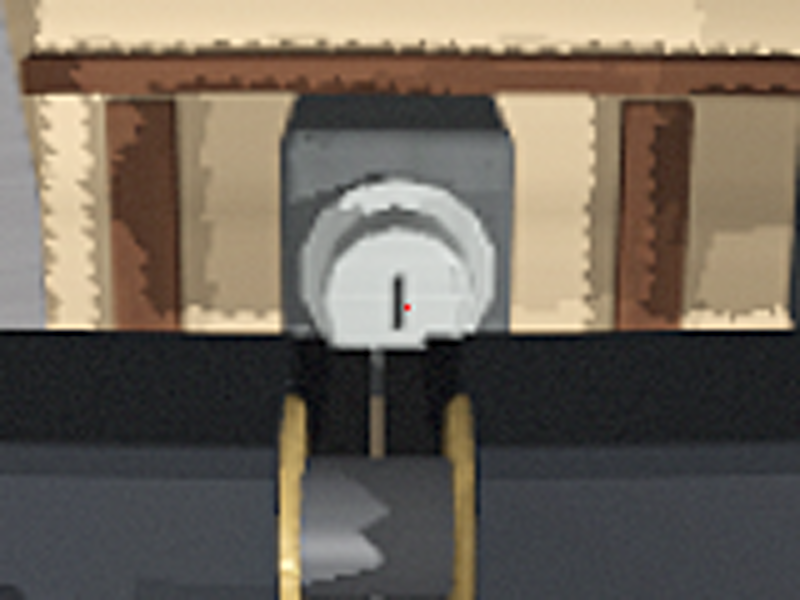

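Emit:
apply_moves(
  rows=[1, 0.7, -0.1, -1.4, 0, 0, 0, 1, 0.8, -0.1, -1.4, 0, 0, -0.1, 1, 0.7, -0.2, -1.2, 0, 0, -0.1, 1, 0, -0.1, 0, 0, 0, 0],
)

```text
time: 9.55
tcp_pos: [0.5275, -0.0399, 0.2656]
eef_rot: [2.62, -0.001, 1.385]
force: [-0.0, 0.1, -2.0]
finger_gap: 0.0002
```

```bash
python3 chk.py w9 3; python3 -c "
from go import *
tip(3)"
```

```text
t 9.55 pos [ 0.5275 -0.0399  0.2656] F [-0.05  0.11 -1.96] gap 0.0002 q [ 0.77  0.07 -0.79  2.12  0.31  0.48  1.14]
target [ 0.4994 -0.0388  0.3172] d cm [-2.81  0.11  5.16] rv [-0.09 -0.1  -0.83] ang 0.8
btn 2 0.81 [437. 220. 465. 243.] [-7.5 -5.1  0. ]
btn 1 0.59 [555. 220. 568. 224.] [-11.3  -1.2  -0. ]
btn 3 0.48 [304. 218. 318. 228.] [-13.    0.9   0. ]
t 9.65 tip in lock mm [-0.9  5.7 57.7] F lock [ 1.19  0.04 -0.69] gap 0.0007 v 0.029
```

View pics/w9c.png

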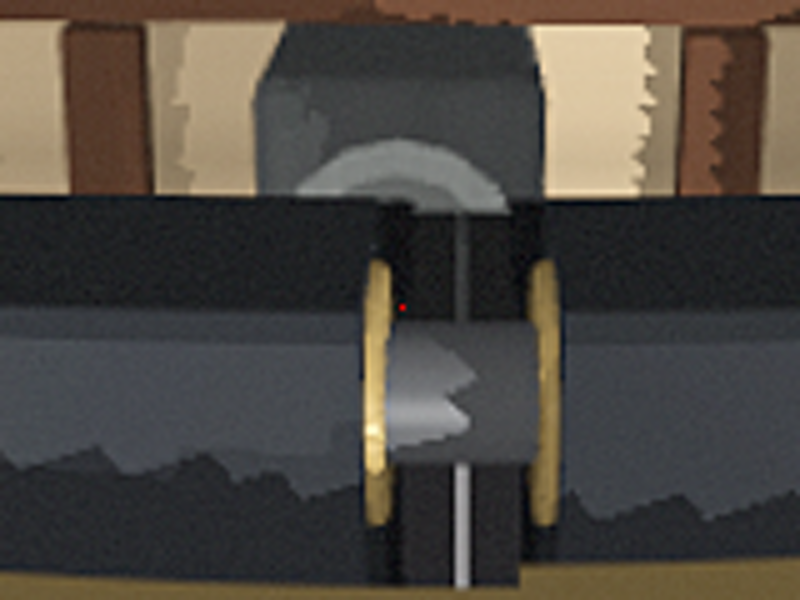

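Emit:
apply_moves(
  rows=[1, 0, -0.6, 0, 0, 0, -0.6, 1, 0.1, -0.2, -0.3, 0, 0, -0.2],
)

```text
time: 9.85
tcp_pos: [0.529, -0.0474, 0.2654]
eef_rot: [2.615, -0.0, 1.372]
force: [-0.8, 0.8, 1.8]
finger_gap: 0.0006
```

```bash
python3 -c "
from go import *
tip(3);delta(tcp_for(3,.0445))"
```

```text
t 9.85 tip in lock mm [ 1.2 -2.4 54.8] F lock [0.08 0.58 2.08] gap 0.0006 v 0.165
t 9.85 pos [ 0.529  -0.0474  0.2654] F [-0.84  0.76  1.84] gap 0.0006 q [ 0.77  0.07 -0.78  2.12  0.32  0.47  1.13]
target [ 0.5339 -0.0458  0.2562] d cm [ 0.49  0.15 -0.93] rv [ 0.01  0.15 -0.05] ang 0.2
```

Emit:
apply_moves(
  rows=[1, 0.2, -0.1, -0.4, 0, 0, 0],
)

```text
time: 9.95
tcp_pos: [0.5311, -0.0482, 0.262]
eef_rot: [2.614, 0.0, 1.372]
force: [-2.0, 0.7, 1.6]
finger_gap: 0.0003
```

```bash
python3 -c "
from go import *
tip(3);delta(tcp_for(3,.0445))"
```

```text
t 9.95 tip in lock mm [ 1.6 -2.8 50.7] F lock [-1.02  0.31  2.45] gap 0.0003 v 0.239
t 9.95 pos [ 0.5311 -0.0482  0.262 ] F [-2.    0.72  1.61] gap 0.0003 q [ 0.76  0.08 -0.77  2.12  0.35  0.47  1.11]
target [ 0.5339 -0.0458  0.2562] d cm [ 0.28  0.23 -0.58] rv [ 0.05  0.2  -0.04] ang 0.2
```

Emit:
apply_moves(
  rows=[1, 0.1, 0.1, -0.3, 0, 0, 0],
)

```text
time: 10.05
tcp_pos: [0.5323, -0.0477, 0.2591]
eef_rot: [2.613, 0.001, 1.371]
force: [-0.7, -0.7, 1.0]
finger_gap: 0.0005
```

Emit:
apply_moves(
  rows=[1, 0.1, 0.1, -0.3, 0, 0, 0],
)

```text
time: 10.15
tcp_pos: [0.5335, -0.0471, 0.2565]
eef_rot: [2.612, 0.002, 1.37]
force: [-23.4, 0.8, 29.3]
finger_gap: 0.0007
```

```bash
python3 -c "
from go import *
tip(3);delta(tcp_for(3,.0445))"
```

```text
t 10.15 tip in lock mm [ 1.1 -1.7 44.9] F lock [-5.29 -3.84 36.94] gap 0.0007 v 0.203
t 10.15 pos [ 0.5335 -0.0471  0.2565] F [-23.35   0.81  29.34] gap 0.0007 q [ 0.75  0.1  -0.76  2.12  0.39  0.46  1.07]
target [ 0.5339 -0.0458  0.2562] d cm [ 0.04  0.13 -0.04] rv [0.16 0.29 0.04] ang 0.3
```

Emit:
apply_moves(
  rows=[1, 0, 0, -0.1, 0, 0, 0, 1, -0.3, 0.1, 0.6, 0, 0, 0, 1, -0.9, 0.2, 1.6, 0, 0, 0, 1, -1.0, 0.2, 1.8, 0, 0, 0, 1, -0.7, 0.2, 1.2, 0, 0, 0, 1, 0, 0, 0, 0, 0, 0],
)

```text
time: 10.75
tcp_pos: [0.5038, -0.0391, 0.3095]
eef_rot: [2.613, 0.004, 1.37]
force: [-0.1, -0.3, 0.2]
finger_gap: 0.0005
```

```bash
python3 chk.py w10 3; python3 -c "
from go import *
tip(3)"
```

```text
t 10.75 pos [ 0.5038 -0.0391  0.3095] F [-0.1  -0.33  0.19] gap 0.0005 q [ 0.81 -0.08 -0.78  2.13  0.08  0.55  1.33]
target [ 0.4994 -0.0388  0.3172] d cm [-0.44  0.03  0.78] rv [0.27 0.23 0.03] ang 0.4
btn 1 0.91 [517. 194. 543. 221.] [-3.2 -2.   0. ]
btn 2 0.78 [420. 194. 447. 220.] [-4.6 -5.  -0. ]
btn 3 0.62 [302. 192. 336. 225.] [-3.8 -0.8 -0. ]
t 10.85 tip in lock mm [ -0.4  -0.3 104.8] F lock [-0.73 -0.4  -0.53] gap 0.0007 v 0.025
```

View pics/w10c.png

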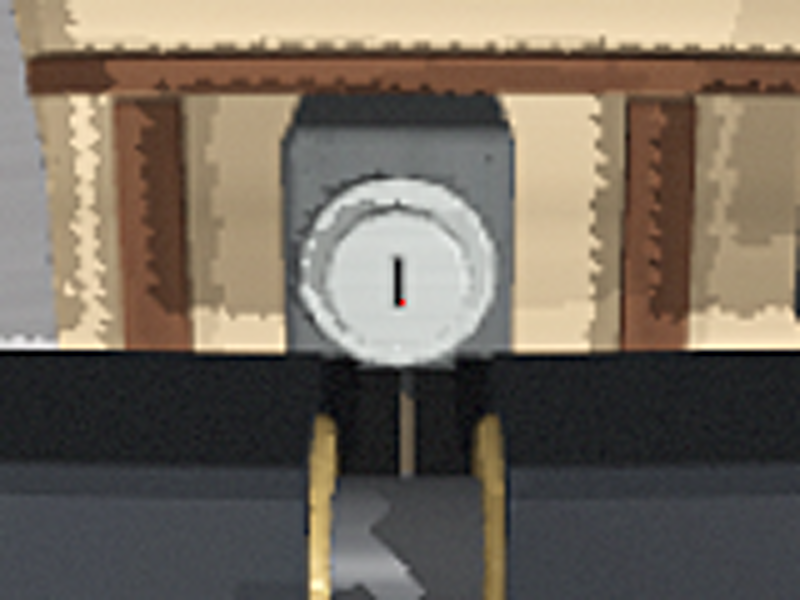

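View pics/w10.png

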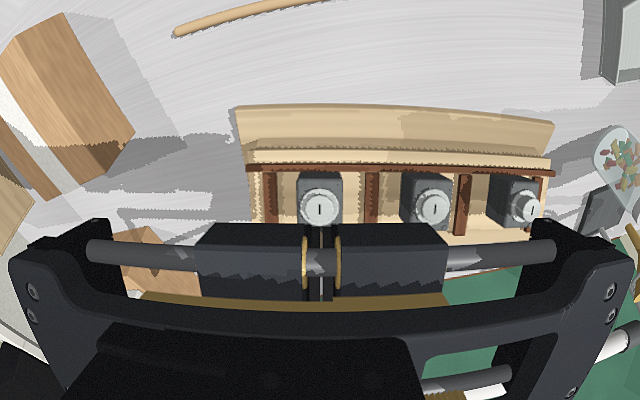

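Emit:
apply_moves(
  rows=[-0.5, 0.6, 3.0, 0.2, 0.1, 0, 0, -0.5, 0.6, 3.0, 0.2, 0.1, 0, 0, -0.5, 0.6, 3.0, 0.1, 0.1, 0, 0, -0.5, 0.6, 3.0, 0.1, 0, 0, 0, -0.5, 0.6, 3.0, 0.1, 0, 0, 0, -0.5, 0.4, 2.0, 0.1, 0, 0, 0, -0.5, 0, 0, 0, 0, 0, 0],
)

```text
time: 11.55
tcp_pos: [0.5385, 0.1344, 0.3096]
eef_rot: [2.624, -0.008, 1.365]
force: [-0.0, 0.2, 0.6]
finger_gap: 0.0483
```

```bash
python3 chk.py w11 1; python3 -c "
from go import *
tip(1,.164)"
```

```text
t 11.55 pos [0.5385 0.1344 0.3096] F [-0.01  0.22  0.6 ] gap 0.0483 q [ 0.6   0.13 -1.02  1.99  0.61  0.72  0.58]
target [0.5351 0.1376 0.3172] d cm [-0.33  0.32  0.76] rv [-0.53 -0.21  0.32] ang 0.7
btn 1 0.94 [311. 198. 340. 228.] [-3.   2.4  0. ]
btn 3 0.88 [108. 199. 129. 226.] [-3.1  7.9 -0. ]
btn 2 0.8 [195. 198. 222. 221.] [-6.1  4.6  0. ]
btn 2 0.41 [189. 180. 240. 233.] [-8.6  9.9 -0. ]
t 11.65 tip in lock mm [ -1.5  -5.9 123.9] F lock [ 0.23 -1.13  0.09] gap 0.0563 v 0.026
```

View pics/w11.png

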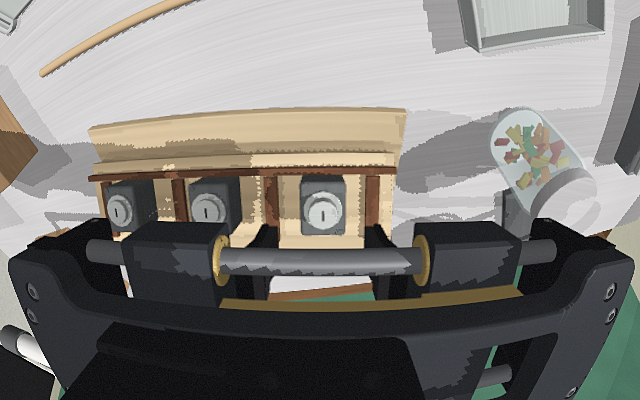

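Emit:
apply_moves(
  rows=[-0.5, 0.9, 0.0, -1.6, -0.2, -0.1, 0.1, -0.5, 0.9, 0.0, -1.6, -0.2, -0.1, 0.1, -0.5, 0.9, -0.1, -1.4, 0, 0, 0.1, -0.5, 0, 0, 0, 0, 0, 0],
)

```text
time: 12.05
tcp_pos: [0.5661, 0.1221, 0.2593]
eef_rot: [2.621, 0.006, 1.356]
force: [-0.9, -0.5, 0.6]
finger_gap: 0.0651
```

```bash
python3 chk.py w12 1; python3 -c "
from go import *
tip(1,.164)"
```

```text
t 12.05 pos [0.5661 0.1221 0.2593] F [-0.87 -0.49  0.59] gap 0.0651 q [ 0.5   0.28 -0.93  1.99  0.84  0.7   0.41]
target [0.5351 0.1376 0.3172] d cm [-3.1   1.55  5.79] rv [ 0.32 -0.26  0.87] ang 1.0
btn 1 0.66 [322. 220. 364. 247.] [-8.5  1.2  0. ]
t 12.15 tip in lock mm [ 0.6 -9.7 68. ] F lock [-0.16  0.57  0.57] gap 0.0652 v 0.028
```

View pics/w12.png

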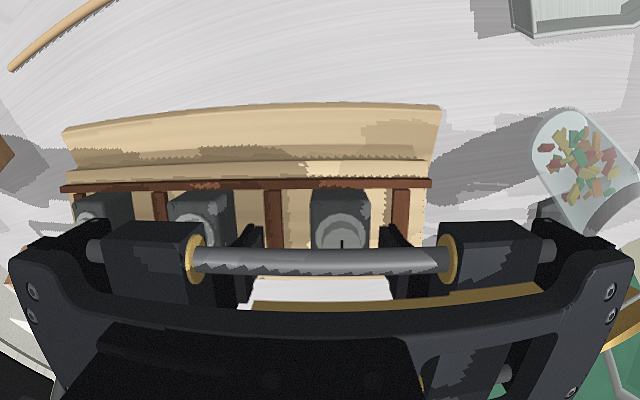

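Emit:
apply_moves(
  rows=[-0.5, 0.2, 0.8, 0, 0.1, -0.1, 0.5, -0.5, 0.1, 0.3, 0, 0.1, 0, 0.3, -0.5, 0, 0, 0, 0, 0, 0],
)

```text
time: 12.45
tcp_pos: [0.5692, 0.1348, 0.2637]
eef_rot: [2.614, 0.001, 1.371]
force: [0.0, -0.4, 0.3]
finger_gap: 0.0652
```

```bash
python3 chk.py w13 1; python3 -c "
from go import *
tip(1,.164)"
```

```text
t 12.45 pos [0.5692 0.1348 0.2637] F [ 0.03 -0.43  0.3 ] gap 0.0652 q [ 0.49  0.28 -0.94  1.98  0.85  0.71  0.41]
target [0.5351 0.1376 0.3172] d cm [-3.4   0.28  5.35] rv [ 0.12  0.23 -0.03] ang 0.3
btn 1 0.66 [296. 212. 333. 251.] [-4.4  0.7 -0. ]
btn 2 0.49 [157. 210. 184. 220.] [-13.    6.5  -0. ]
t 12.55 tip in lock mm [ 3.2  3.6 69.6] F lock [-0.33 -0.39 -0.37] gap 0.0653 v 0.008
```

View pics/w13.png

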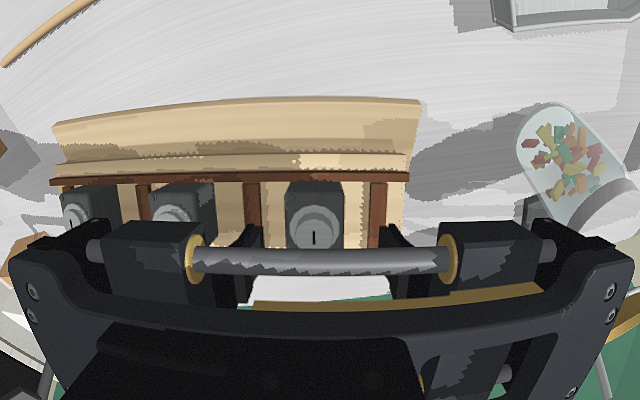

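Emit:
apply_moves(
  rows=[-0.5, 0.6, -0.3, -1.5, 0, 0, 0, -0.5, 0.7, -0.2, -1.5, 0, 0, 0, -0.5, 0.2, 0, -0.4, 0, 0, 0],
)

```text
time: 12.85
tcp_pos: [0.5848, 0.1296, 0.2308]
eef_rot: [2.61, 0.002, 1.371]
force: [-0.3, 0.8, -0.1]
finger_gap: 0.0648
```

```bash
python3 -c "
from go import *
tip(1,.164); delta(tcp_for(1,.028,.164))"
```

```text
t 12.85 tip in lock mm [ 1.7  1.8 33. ] F lock [-0.41  0.74  0.14] gap 0.0648 v 0.124
t 12.85 pos [0.5848 0.1296 0.2308] F [-0.27  0.81 -0.08] gap 0.0648 q [ 0.43  0.36 -0.88  1.97  0.96  0.68  0.32]
target [0.5866 0.1272 0.2263] d cm [ 0.17 -0.25 -0.45] rv [ 0.2   0.45 -0.  ] ang 0.5
```

Emit:
apply_moves(
  rows=[-0.5, 0.2, -0.2, -0.5, 0.2, 0.4, 0, -0.5, 0, 0, 0, 0, 0, 0],
)

```text
time: 13.05
tcp_pos: [0.5868, 0.1276, 0.2254]
eef_rot: [2.618, -0.0, 1.371]
force: [1.0, -0.8, 0.4]
finger_gap: 0.0654
```

```bash
python3 chk.py w14 1;python3 -c "
from go import *
tip(1,.164); delta(tcp_for(1,.028,.164))"
```

```text
t 13.05 pos [0.5868 0.1276 0.2254] F [ 0.99 -0.84  0.45] gap 0.0654 q [ 0.43  0.37 -0.87  1.97  0.96  0.68  0.33]
target [0.5351 0.1376 0.3172] d cm [-5.17  1.    9.18] rv [-0.01 -0.02 -0.02] ang 0.0
btn 1 0.7 [294. 276. 346. 300.] [ 1.9  0.5 -0. ]
t 13.15 tip in lock mm [ 0.3  1.5 28. ] F lock [ 0.33 -0.47  0.48] gap 0.0656 v 0.008
t 13.15 pos [0.5869 0.1284 0.2263] F [-0.05 -0.47  0.59] gap 0.0656 q [ 0.43  0.37 -0.87  1.97  0.96  0.68  0.32]
target [0.5866 0.1272 0.2263] d cm [-0.03 -0.12 -0.  ] rv [-0.04  0.08 -0.07] ang 0.1
```

View pics/w14.png

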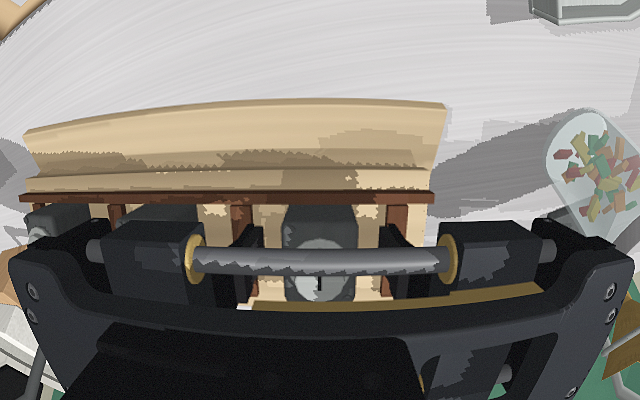

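Fingers straddle lock 1 with its middle at u≈320; closing.

Emit:
apply_moves(
  rows=[0.3, 0, 0, 0, 0, 0, 0, 0.5, 0, 0, 0, 0, 0, 0, 1, 0, 0, 0, 0, 0, 0, 1, 0, 0, 0, 0, 0, 0, 1, 0, 0, 0, 0, 0, 0],
  force=30,
)

```text
time: 13.65
tcp_pos: [0.5869, 0.1286, 0.2281]
eef_rot: [2.614, -0.001, 1.372]
force: [0.2, -0.3, -1.5]
finger_gap: 0.0358
```

```bash
python3 -c "
from go import *
tip(1,.164); delta(tcp_for(1,.028,.164))"
```

```text
t 13.65 tip in lock mm [ 1.6  1.6 29.6] F lock [-0.57 -0.25 -1.39] gap 0.0358 v 0.003
t 13.65 pos [0.5869 0.1286 0.2281] F [ 0.15 -0.29 -1.49] gap 0.0358 q [ 0.43  0.37 -0.87  1.97  0.96  0.68  0.33]
target [0.5866 0.1272 0.2263] d cm [-0.04 -0.14 -0.18] rv [ 0.01  0.22 -0.08] ang 0.2
```

Emit:
apply_moves(
  rows=[1, -0.3, 0.1, 0.5, 0, 0.1, 0, 1, -0.5, 0.1, 0.9, 0, 0, 0, 1, -0.7, 0.1, 1.3, 0, 0, 0, 1, -1.0, 0.2, 1.7, 0, 0, 0, 1, -1.0, 0.2, 1.7, 0, 0, 0, 1, -1.0, 0.2, 1.7, 0, 0, 0, 1, -1.0, 0.2, 1.6, 0, 0, 0],
)

```text
time: 14.35
tcp_pos: [0.5254, 0.1401, 0.3201]
eef_rot: [2.632, 0.003, 1.372]
force: [0.9, -0.5, -1.9]
finger_gap: 0.0359
```

```bash
cat > t.py <<'E'
from go import *
a=np.deg2rad(8.1+90);xx=np.array([np.cos(a),np.sin(a),0]);zz=np.array([0,0,-1.]);RT=np.stack([xx,np.cross(zz,xx),zz],1)
def tr(z): delta(np.array([.484,.3205,z]),RT)
E
python3 -c "
from t import *
tip(1,.164); tr(.26)
snap('scene','s15')
im=cv2.imread('pics/s15.png')[150:330,240:500];cv2.imwrite('pics/s15c.png',cv2.resize(im,None,fx=3,fy=3))"
```

```text
t 14.35 tip in lock mm [ -9.4   0.2 140.6] F lock [-0.1  -0.36 -2.17] gap 0.0359 v 0.911
t 14.35 pos [0.5254 0.1401 0.3201] F [ 0.91 -0.55 -1.94] gap 0.0359 q [ 0.64  0.08 -1.07  2.    0.55  0.74  0.62]
target [0.484  0.3205 0.26  ] d cm [-4.14 18.04 -6.01] rv [ 0.99 29.34 19.04] ang 35.0
```

View pics/s15c.png

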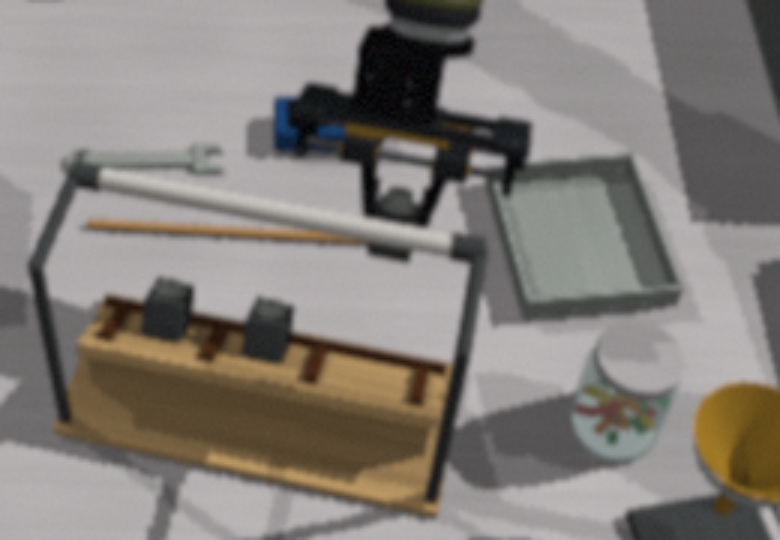

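Emit:
apply_moves(
  rows=[1, -0.8, 2.5, 0, 0.1, 3, 2, 1, -0.7, 2.6, 0, 0.1, 4.5, 2.5, 1, -0.6, 2.6, 0, 0.1, 4.5, 2.5],
)

```text
time: 14.7
tcp_pos: [0.5011, 0.2167, 0.3226]
eef_rot: [2.841, 0.036, 1.497]
force: [1.3, -0.4, -3.0]
finger_gap: 0.0356
```

```bash
python3 -c "
from t import *
tr(.26)"
```

```text
t 14.7 pos [0.5011 0.2167 0.3226] F [ 1.34 -0.41 -3.01] gap 0.0356 q [ 0.53  0.21 -1.14  1.9   0.49  0.98  0.68]
target [0.484  0.3205 0.26  ] d cm [-1.71 10.38 -6.26] rv [ 1.45 17.33 11.96] ang 21.1
```

Emit:
apply_moves(
  rows=[1, -0.4, 2.4, -0.3, 0.3, 4.0, 2.8, 1, -0.4, 2.4, -0.5, 0.3, 4.0, 2.8, 1, -0.4, 2.4, -0.8, 0.3, 4.0, 2.8],
)

```text
time: 15.0
tcp_pos: [0.4871, 0.2919, 0.3064]
eef_rot: [3.058, 0.02, 1.656]
force: [1.1, 0.7, -2.2]
finger_gap: 0.0362
```

```bash
python3 -c "
from t import *
tr(.26)"
```

```text
t 15.0 pos [0.4871 0.2919 0.3064] F [ 1.09  0.69 -2.18] gap 0.0362 q [ 0.35  0.42 -1.15  1.78  0.49  1.17  0.71]
target [0.484  0.3205 0.26  ] d cm [-0.31  2.86 -4.64] rv [0.59 4.89 3.16] ang 5.9
```

Emit:
apply_moves(
  rows=[1, -0.1, 1.4, -1.2, 0.3, 2.2, 1.4, 1, -0.1, 0.8, -1.5, 0.2, 1.4, 0.9, 1, 0, 0.3, -1.5, 0, 0.4, 0.2, 1, 0, 0, 0, 0, 0, 0],
)

```text
time: 15.4
tcp_pos: [0.4823, 0.3215, 0.2599]
eef_rot: [3.136, -0.0, 1.709]
force: [-1.1, -0.5, -3.0]
finger_gap: 0.036
```

```bash
python3 -c "
from t import *
snap('wrist','w16'); tr(.205)"
```

```text
t 15.45 pos [0.4825 0.3216 0.261 ] F [ 0.78 -0.04 -2.64] gap 0.0354 q [ 0.25  0.53 -1.11  1.77  0.52  1.16  0.69]
target [0.484  0.3205 0.205 ] d cm [ 0.15 -0.11 -5.6 ] rv [-0.1   0.38  0.18] ang 0.4
```

View pics/w16.png

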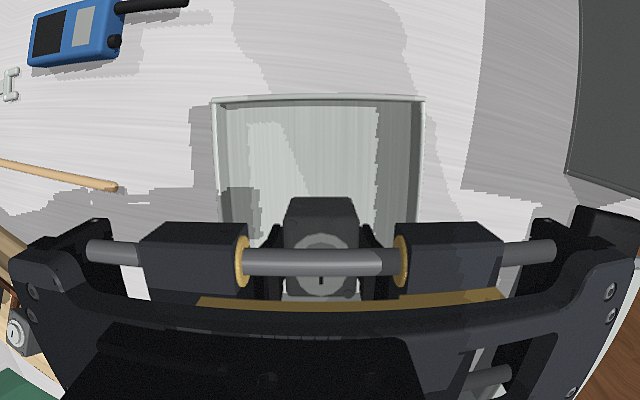

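Emit:
apply_moves(
  rows=[1, 0.1, 0, -1.5, 0, 0.2, 0.1, 1, 0, -0.1, -1.8, 0, 0.1, 0, 1, 0, 0, -1.3, 0, 0, 0, 1, 0, 0, -0.4, 0, 0, 0],
)

```text
time: 15.85
tcp_pos: [0.4848, 0.3184, 0.2086]
eef_rot: [3.135, 0.001, 1.707]
force: [-0.3, 0.5, -2.9]
finger_gap: 0.0357
```

```bash
python3 -c "
from t import *
tr(.198)"
```

```text
t 15.85 pos [0.4848 0.3184 0.2086] F [-0.3   0.51 -2.89] gap 0.0357 q [ 0.21  0.59 -1.05  1.81  0.58  1.09  0.65]
target [0.484  0.3205 0.198 ] d cm [-0.08  0.21 -1.06] rv [-0.01  0.35  0.29] ang 0.5
```

Emit:
apply_moves(
  rows=[1, 0, 0.1, -0.5, 0, 0.2, 0.1, 1, 0, 0, -0.3, 0, 0.1, 0.1],
)

```text
time: 16.05
tcp_pos: [0.4849, 0.319, 0.1994]
eef_rot: [3.142, 0.001, 1.71]
force: [0.2, 0.5, -2.4]
finger_gap: 0.0356
```

Emit:
apply_moves(
  rows=[1, 0, 0, -0.2, 0, 0, 0],
)

```text
time: 16.15
tcp_pos: [0.485, 0.3191, 0.1973]
eef_rot: [3.141, 0.0, 1.71]
force: [-0.4, -0.6, -2.4]
finger_gap: 0.0359
```

Emit:
apply_moves(
  rows=[1, 0, 0, -0.2, 0, 0, 0],
)

```text
time: 16.25
tcp_pos: [0.485, 0.3194, 0.197]
eef_rot: [-3.141, 0.002, 1.71]
force: [-6.8, -7.3, 22.5]
finger_gap: 0.0359
```

Emit:
apply_moves(
  rows=[1, 0, 0, 0, 0, 0, 0, 0.1, 0, 0, 0, 0, 0, 0, 0, 0, 0, 0, 0, 0, 0, -0.3, 0, 0, 0, 0, 0, 0, -0.4, 0, 0, 0, 0, 0, 0],
  force=10,
)

```text
time: 16.75
tcp_pos: [0.4861, 0.3209, 0.1999]
eef_rot: [3.136, -0.0, 1.71]
force: [-0.1, -0.7, -0.3]
finger_gap: 0.0521
```

```bash
python3 -c "
from t import *
tr(.30); snap('wrist','w17')"
```

```text
t 16.75 pos [0.4861 0.3209 0.1999] F [-0.06 -0.69 -0.35] gap 0.0521 q [ 0.2   0.61 -1.04  1.81  0.6   1.08  0.65]
target [0.484  0.3205 0.3   ] d cm [-0.21 -0.04 10.01] rv [-0.07  0.3   0.1 ] ang 0.3
```

View pics/w17.png

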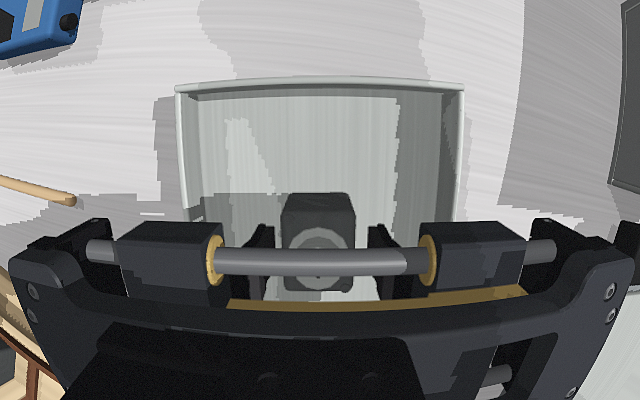

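The fingers are free on both sides of the standing lock. I'm retreating straight up, then back.

Emit:
apply_moves(
  rows=[-0.4, 0, 0, 0.6, 0, 0, 0, -0.4, 0, 0, 1.5, 0, 0, 0, -0.4, 0, 0, 2.5, 0, 0, 0, -0.4, 0, 0, 3, 0, 0, 0, -0.4, 0, 0, 3, 0, 0, 0, -0.4, -1, -2, 2.5, 0, 0, 0, -0.4, -1, -3, 1, 0, 0, 0, -0.4, -1, -3, 1, 0, 0, 0, -0.4, 0, -3, 1, 0, 0, 0, -0.4, 0, 0, 0, 0, 0, 0],
)

```text
time: 17.8
tcp_pos: [0.453, 0.211, 0.3745]
eef_rot: [3.133, 0.0, 1.717]
force: [-0.2, -0.1, 0.2]
finger_gap: 0.0611
```

```bash
python3 - <<'E'
from t import *
for c in('scene','top'): snap(c,c+'9')
a=cv2.imread('pics/scene9.png')[180:330,240:500];cv2.imwrite('pics/scene9c.png',cv2.resize(a,None,fx=3,fy=3,interpolation=cv2.INTER_CUBIC))
a=cv2.imread('pics/top9.png')[100:290,180:400];cv2.imwrite('pics/top9c.png',cv2.resize(a,None,fx=3,fy=3,interpolation=cv2.INTER_CUBIC))
for n in ('top','scene'):
  for l in ('radio','jar','rod','spanner','lock_1'):
    for b in vision.boxes_of(n,l)[:3]: print(n,l,round(b['conf'],2),np.round(b['extent']))
T=np.load('pics/top9.npz');C=cloud(T);m=(C[...,2]>.035)&(C[...,2]<.07);m[:180]=0;m[260:]=0;m[:,:190]=0;m[:,255:]=0
P=C[m];print(len(P),cv2.minAreaRect((P[:,:2]*1000).astype('f4')) if len(P)>4 else '',np.percentile(P[:,2],[50,90]) if len(P) else '')
tr(.3)
E
```

```text
top radio 0.74 [282. 257. 320. 278.]
top jar 0.81 [198. 133. 233. 172.]
top spanner 0.54 [339. 244. 396. 258.]
top lock_1 0.51 [343. 158. 360. 175.]
top lock_1 0.43 [281. 258. 320. 276.]
scene radio 0.69 [330. 183. 388. 200.]
scene jar 0.61 [430. 257. 468. 304.]
scene rod 0.78 [274. 222. 351. 231.]
scene spanner 0.5 [263. 196. 316. 209.]
scene lock_1 0.7 [321. 249. 337. 272.]
scene lock_1 0.65 [285. 243. 305. 262.]
0  
t 18.4 pos [0.4515 0.2155 0.3728] F [-0.24  0.39  0.68] gap 0.0608 q [ 0.75  0.17 -1.33  1.83  0.17  1.27  1.1 ]
target [0.484  0.3205 0.3   ] d cm [ 3.25 10.5  -7.28] rv [-0.38  0.23 -0.78] ang 0.9
```

View pics/scene9c.png

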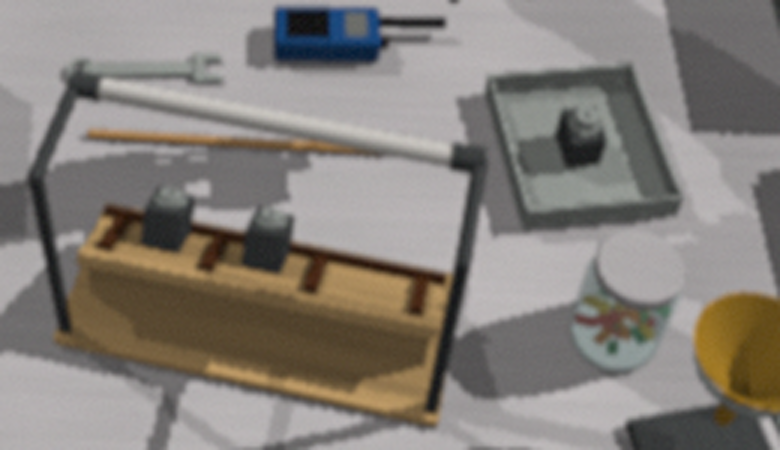

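View pics/top9c.png

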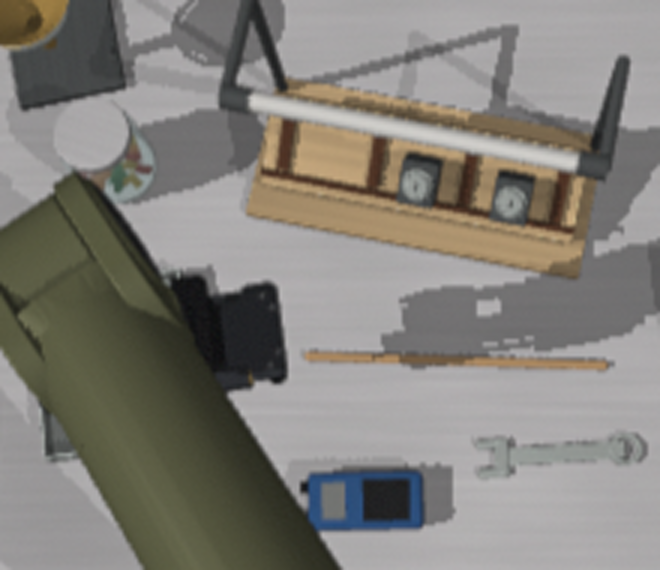

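```bash
python3 - <<'E'
from t import *
S=np.load('pics/scene9.npz');C=cloud(S)
a=np.deg2rad(8.1);Rt2=np.array([[np.cos(a),np.sin(a)],[-np.sin(a),np.cos(a)]])
m=np.zeros(C.shape[:2],bool);m[205:240,415:455]=1
m&=(C[...,2]>.02)&(C[...,2]<.08)
L=(C[m][:,:2]-[.484,.3205])@Rt2.T
k=(abs(L[:,0])<.06)&(abs(L[:,1])<.05);L=L[k];z=C[m][k][:,2]
print(len(z),'z pct',np.percentile(z,[10,50,90,99]).round(3)); t=z>.05
print('xy all',np.percentile(L,[2,98],axis=0).round(3).tolist(),'top',np.median(L[t],0).round(3),t.sum())
s=monitor.get_state();print(s['time'],s['q'].round(3),abs(s['joint_velocities']).max())
E
```

```text
230 z pct [0.026 0.043 0.058 0.062]
xy all [[-0.02, -0.021], [0.023, 0.013]] top [ 0.001 -0.004] 48
18.4 [ 0.75   0.174 -1.333  1.829  0.173  1.269  1.095] 0.008989141646267917
```

```bash
python3 -c "
from h import *
print(manip.sign_off())"
```

```text
the job is handed in; nothing more can be done
None
```

I tested all three locks from left to right. Lock 1 was the bad one and now stands upright in the steel tray. I handed the job in at about 18.4 s of the 62 s allowed.

- **Lock 1:** its button went in with no click, about 2 N all the way to the stop, and the close-up showed it out again afterwards. I pressed it twice to be sure, reaching about 57 N at the stop, which was harder than needed. I lifted it out along its own axis, set it down in the tray and let go of it standing.
- **Locks 2 and 3:** I pressed each to its stop with about 32 N and 37 N. The close-ups afterwards showed both buttons staying down, and both locks are still in the rack.

**Last checks:**
- **Lock 1 in the tray:** depth readings put it within about 5 mm of the tray's centre. Its button top is about 60 mm up, which fits an upright lock with its button out.
- **Other things:** the radio, jar, rod and spanner look the same as at the start in the scene picture. In the top view the arm hid lock 1 and most of the tray and covered the radio's aerial. The detector missed the rod there, though I could see it in the picture.
- **Camera agreement:** the wrist camera and the fixed cameras disagreed by 2–5 mm sideways. I lined up each button in the wrist picture instead.
- **Arm at the end:** it stood clear of everything, but joint 3 was at -1.33, close to its -1.38 limit.

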